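# Pack the clay eggs in the dimpled carrying case

### The arm

A 7-joint arm with a two-finger parallel gripper is mounted at the origin on a cart in front of the work surface, level with it; the furniture and walls round the work are solid. World frame = base frame: x ahead of the robot, y to its left, z up, the work surface at z = 0. Lengths are in m, angles in rad, forces in N, time in s.
With the tool pointing down it reaches from about 0.4 to 0.85 m from the base axis. Payload 10.4 kg.
Tool frame: the origin (TCP) lies between the finger pads; the fingertips stand ahead of it and the grasp point (between the pads) lies 5 mm behind it (manip.tip_extent is the z of the fingertips in the tool frame, in m); z points along the fingers, y is the line along which they close (so a half turn about z gives the same grasp; the last joint's range is limited). The gripper opens to 85 mm and grips with 20 to 120 N. Pads are 22 mm wide; open, the fingers measure 114 mm over their backs; the gripper's body (76 mm by 85 mm) begins 54 mm behind the grasp point. The pads swing forward as they close: fully open they stand 13 mm farther back than shut.
Start: joints at [-1.284, 0.332, -0.065, 1.46, 0.022, 1.35, -0.088], TCP at [0.191, 0.595, 0.245] pointing down, gripper open.
Joint ranges: [-2.6, 2.6], [-0.5, 2.12], [-1.47, 1.34], [0.16, 2.42], [-1.27, 4.41], [0.06, 2.06], [-2.6, 2.6]. Speed limits (rad/s): [2.22, 2.22, 2.79, 2.79, 3.14, 3.14, 3.14].

### API

Orientations are given as a unit quaternion [x, y, z, w].
In Python, from workcell import status, viewer, manip gives the robot as it stands.
- The arm moves only by the tool play_rows, never from a script. Its argument "plan" is one flat list of numbers, 7 for each row, row after row: the turn, a rotation vector about the tool's x, y, z in degrees, then the shift along the tool's x, y, z in m, then the opening, from 0 (shut) to 1 (fully open). In form: [ax, ay, az, dx, dy, dz, grip, ax, ay, az, dx, dy, dz, grip, ...]. A call has 1 to 20 rows; each row is the pose to reach, as a shift and turn from the pose commanded when the call began, along the tool's axes at that moment; what a row does not reach only later rows make up. A row lasts 1/8 s, in which the tool goes at most 62.5 mm and 10.7 degrees, less where a joint would pass 70% of its speed; a pose out of reach is approached as far as the arm can. A call with a gripper value outside its range is refused whole. The fingers move at their own pace and stop on an object; "squeeze" is the grip in N (left out, the last holds). Time passes only in rows, so rows that repeat a pose let the fingers close. It gives the time, the measured TCP pose, the force, the opening and the grip force at its end, in the units of the state.
- status.get_obs(): the state, without advancing time (a new reading comes with each control period).
- viewer.camera(name): name is "scene" or "top"; returns the picture (384x512x3 uint8, red, green, blue); there is no depth.
- viewer.camera_model(name): a dict with "fx", "fy", "cx", "cy" (pixels), "D" ([k1, k2, p1, p2, k3] as OpenCV has them; the pictures are not rectified), "R" (3x3) and "t" (3): a world point X has camera coordinates R X + t. Camera axes: x right, y down, z forward; pixel columns grow to the right and rows downward; lengths in m; the calibration is good to about 2 mm. A picture is of the moment at which its call begins. camera_model takes no time and is no camera call.
- manip.hand_in(): hands the job in; it is judged then, once.
The state is a dict: "clock": time; "joint_pos": joint angles; "joint_velocities": joint speeds; "tau": joint torques, N m; "position": TCP position; "ee_rot": TCP orientation; "ft_force": force on the tool from outside, world axes, zero at the start; "torque": the same for the moment, N m; "grip_width": opening from 0.0 (shut) to 1.0 (fully open); "grasp_force": force on a finger pad.
Only numpy, scipy, OpenCV 4.12 (cv2) and the standard library are available. Lean on these libraries where they do the work, as an engineer would, in place of code of your own. Each camera call takes 0.05 s, during which the arm holds its last target. There are 200 camera calls.

### The job

Pack the hollow clay eggs for carrying: clear the nail brush off the lid of the grey case into the wooden brush dish, swing the hasp off the catch, open the lid until it stands upright or beyond, and set every egg that is out on the table gently, foot down, into a dimpled pocket of its own. Then shut the lid fully and swing the hasp fully up over the catch again; at the end the brush must be in its dish. The eggs are fragile, so never drop them or press them hard into the case; free the hasp before you lift the lid and leave it off until the lid is shut, and leave the roll of tape and the black jar where they are.

Things in the scene. Friction and masses are not known exactly. Their poses are not given: they have to be found in the camera images.
- case: grey hard case standing fixed on the table, lower half 104 (x, front to back) x 356 (y, long side) x 46 mm high with a 4 mm rim, the black insert's flat top at 42 mm; with the lid shut 106 mm high. Origin at the centre of its underside; its -x side is the front, with the hasp and the lid's bar, and faces the robot at yaw 0; z up. Yaw stays within 0.25 rad
- lid (a joint): angle of the lid in rad: 0 shut, pi/2 standing upright, 1.8 its stop. The lid is a 60 mm deep grey shell (104 x 356 mm) hinged along the rear top rim of the lower half; the hinge has friction so the lid stays where it is left, 1 to 4 N at the bar move it. Opening lifts its front edge up and back. A shut lid clears the seated eggs
- lid_hinge (a point): middle of the lid's hinge axis, 52 mm behind the case's centre and 46 mm up; the axis runs along the case's y; same axes as the case
- lid_bar (a point): middle of the lid's round steel bar handle, 10 mm thick and 96 mm long along the case's y, carried by two posts at +-45 mm (8 mm thick) 55 mm in front of the lid's front face. In the lid's own frame (which turns with it about lid_hinge and agrees with the case's axes when shut) it lies at x -159, y +75, z +40 mm from lid_hinge. Pinch the bar from above between the posts with the fingers closing along the case's x; it may pivot between them as the lid swings
- hasp (a joint): angle of the hasp in rad: 0 upright, over the catch (a small staple on the lid's front face) and flat before the lid; grows as it is swung forward and down, away from the lid, to its stop at 1.25. Light friction holds it where it is left (about 1 N at the knob moves it)
- hasp_hinge (a point): middle of the hasp's hinge on the case's front, axis along the case's y, 38 mm above the table; same axes as the case
- hasp_knob (a point): middle of the black rubber knob at the tip of the steel hasp: a drum 18 mm thick and 34 mm long along the case's y. With the hasp at 0 it lies 26 mm in front of and 45 mm above hasp_hinge (then 83 mm above the table), and it turns with the hasp about that axis; at the 1.25 stop it is 51 mm in front of and 10 mm below the axis, 28 mm above the table. Pinch it from above on its two flat ends, the fingers closing along the case's y; it may pivot between them as it swings
- pocket_1 (a point): centre of the floor of pocket 1 (counted from the case's right, its -y end, to its left) in the black insert in the lower half of the case. A conical dimple 28 mm deep: 60 mm wide at its mouth and 39 mm at its flat floor, which lies 14 mm above the case's underside; a seated egg's foot stands on this floor. Pockets stand 80 mm apart in one row along the case's y. Same axes as the case
- pocket_2 (a point): centre of the floor of pocket 2 (counted from the case's right, its -y end, to its left) in the black insert in the lower half of the case. A conical dimple 28 mm deep: 60 mm wide at its mouth and 39 mm at its flat floor, which lies 14 mm above the case's underside; a seated egg's foot stands on this floor. Pockets stand 80 mm apart in one row along the case's y. Same axes as the case
- pocket_3 (a point): centre of the floor of pocket 3 (counted from the case's right, its -y end, to its left) in the black insert in the lower half of the case. A conical dimple 28 mm deep: 60 mm wide at its mouth and 39 mm at its flat floor, which lies 14 mm above the case's underside; a seated egg's foot stands on this floor. Pockets stand 80 mm apart in one row along the case's y. Same axes as the case
- pocket_4 (a point): centre of the floor of pocket 4 (counted from the case's right, its -y end, to its left) in the black insert in the lower half of the case. A conical dimple 28 mm deep: 60 mm wide at its mouth and 39 mm at its flat floor, which lies 14 mm above the case's underside; a seated egg's foot stands on this floor. Pockets stand 80 mm apart in one row along the case's y. Same axes as the case
- nail_brush: purple nail brush with a loop handle, 30 (x) x 86 (y) x 55 mm high, 70 g, solid for the fingers; it starts lying bristles down on the shut lid, roughly along the case's y. Origin at the centre of its underside, z up through the handle. It may come to lie on its side after a knock (then 30 mm high and 55 mm wide) and may be left so, as long as it is in its dish
- brush_dish: shallow wooden dish fixed to the table at the right of the case and nearer the robot, 130 (x) x 110 (y) mm outside, floor 4 mm and rim 10 mm above the table, rim 4 mm thick. Origin at the centre of its underside
- egg_1: plain terracotta-brown hollow clay egg, round, blunt end up, standing on a flat weighted foot 36 mm across (it slides rather than topples when knocked). 80 mm tall; 54 mm across at its widest, 40 to 52 mm above the foot, and nearly straight-sided there; 51 mm across 28 mm up; about 100 g, fragile. Origin at the centre of the foot, z up through the egg. None when held by the fingers or when this egg is absent in this run (2 to 4 of the four eggs are present)
- egg_2: plain terracotta-brown hollow clay egg, round, blunt end up, standing on a flat weighted foot 36 mm across (it slides rather than topples when knocked). 80 mm tall; 54 mm across at its widest, 40 to 52 mm above the foot, and nearly straight-sided there; 51 mm across 28 mm up; about 100 g, fragile. Origin at the centre of the foot, z up through the egg. None when held by the fingers or when this egg is absent in this run (2 to 4 of the four eggs are present)
- egg_3: plain terracotta-brown hollow clay egg, round, blunt end up, standing on a flat weighted foot 36 mm across (it slides rather than topples when knocked). 80 mm tall; 54 mm across at its widest, 40 to 52 mm above the foot, and nearly straight-sided there; 51 mm across 28 mm up; about 100 g, fragile. Origin at the centre of the foot, z up through the egg. None when held by the fingers or when this egg is absent in this run (2 to 4 of the four eggs are present)
- egg_4: plain terracotta-brown hollow clay egg, round, blunt end up, standing on a flat weighted foot 36 mm across (it slides rather than topples when knocked). 80 mm tall; 54 mm across at its widest, 40 to 52 mm above the foot, and nearly straight-sided there; 51 mm across 28 mm up; about 100 g, fragile. Origin at the centre of the foot, z up through the egg. None when held by the fingers or when this egg is absent in this run (2 to 4 of the four eggs are present)
- masking_tape: roll of masking tape lying flat, 100 mm across, 25 mm high, a bystander; origin at the centre of its underside
- black_jar: black screw-cap jar, 70 mm across, 78 mm tall, a bystander; origin at the centre of its underside

How it is judged:
On the way, in this order (a step that is already met when the one before it is completed fails the run):
1. the hasp is swung off the catch (past 0.9 rad) with the lid still shut (value of joint hasp above 0.9 rad and value of joint lid below 0.1 rad), for 0.2 s.
2. the lid stands open (past 1.4 rad) (value of joint lid above 1.4 rad), for 0.2 s.
3. every egg stands released in a pocket, the lid still open (((horizontal distance between egg_1 and pocket_1 below 0.006 m and z of egg_1 in the frame of pocket_1 below 0.005 m) or (horizontal distance between egg_1 and pocket_2 below 0.006 m and z of egg_1 in the frame of pocket_2 below 0.005 m) or (horizontal distance between egg_1 and pocket_3 below 0.006 m and z of egg_1 in the frame of pocket_3 below 0.005 m) or (horizontal distance between egg_1 and pocket_4 below 0.006 m and z of egg_1 in the frame of pocket_4 below 0.005 m)) and angle between each of egg_1, egg_2, egg_3, egg_4's own z axis and vertical below 0.2 rad and linear speed of each of egg_1, egg_2, egg_3, egg_4 below 0.02 m/s and contact force between the fingers and egg_1 below 0.2 N and ((horizontal distance between egg_2 and pocket_1 below 0.006 m and z of egg_2 in the frame of pocket_1 below 0.005 m) or (horizontal distance between egg_2 and pocket_2 below 0.006 m and z of egg_2 in the frame of pocket_2 below 0.005 m) or (horizontal distance between egg_2 and pocket_3 below 0.006 m and z of egg_2 in the frame of pocket_3 below 0.005 m) or (horizontal distance between egg_2 and pocket_4 below 0.006 m and z of egg_2 in the frame of pocket_4 below 0.005 m)) and contact force between the fingers and egg_2 below 0.2 N and ((horizontal distance between egg_3 and pocket_1 below 0.006 m and z of egg_3 in the frame of pocket_1 below 0.005 m) or (horizontal distance between egg_3 and pocket_2 below 0.006 m and z of egg_3 in the frame of pocket_2 below 0.005 m) or (horizontal distance between egg_3 and pocket_3 below 0.006 m and z of egg_3 in the frame of pocket_3 below 0.005 m) or (horizontal distance between egg_3 and pocket_4 below 0.006 m and z of egg_3 in the frame of pocket_4 below 0.005 m)) and contact force between the fingers and egg_3 below 0.2 N and ((horizontal distance between egg_4 and pocket_1 below 0.006 m and z of egg_4 in the frame of pocket_1 below 0.005 m) or (horizontal distance between egg_4 and pocket_2 below 0.006 m and z of egg_4 in the frame of pocket_2 below 0.005 m) or (horizontal distance between egg_4 and pocket_3 below 0.006 m and z of egg_4 in the frame of pocket_3 below 0.005 m) or (horizontal distance between egg_4 and pocket_4 below 0.006 m and z of egg_4 in the frame of pocket_4 below 0.005 m)) and contact force between the fingers and egg_4 below 0.2 N and value of joint lid above 1.2 rad), for 0.3 s.
4. the lid is shut, the hasp still off (value of joint lid below 0.06 rad and value of joint hasp above 0.6 rad), for 0.2 s.
At the end, for the whole second after the job is handed in: Every egg rests in a pocket (within 6 mm of its centre, 5 mm of its floor, tilted under 0.2 rad), the lid is shut (under 0.06 rad), the hasp is up over the catch (under 0.12 rad), and the brush lies in its dish (within 50 mm of the dish's centre, underside centre under 45 mm high) (((horizontal distance between egg_1 and pocket_1 below 0.006 m and z of egg_1 in the frame of pocket_1 below 0.005 m) or (horizontal distance between egg_1 and pocket_2 below 0.006 m and z of egg_1 in the frame of pocket_2 below 0.005 m) or (horizontal distance between egg_1 and pocket_3 below 0.006 m and z of egg_1 in the frame of pocket_3 below 0.005 m) or (horizontal distance between egg_1 and pocket_4 below 0.006 m and z of egg_1 in the frame of pocket_4 below 0.005 m)) and angle between each of egg_1, egg_2, egg_3, egg_4's own z axis and vertical below 0.2 rad and linear speed of each of egg_1, egg_2, egg_3, egg_4, nail_brush below 0.02 m/s and contact force between the fingers and egg_1 below 0.2 N and ((horizontal distance between egg_2 and pocket_1 below 0.006 m and z of egg_2 in the frame of pocket_1 below 0.005 m) or (horizontal distance between egg_2 and pocket_2 below 0.006 m and z of egg_2 in the frame of pocket_2 below 0.005 m) or (horizontal distance between egg_2 and pocket_3 below 0.006 m and z of egg_2 in the frame of pocket_3 below 0.005 m) or (horizontal distance between egg_2 and pocket_4 below 0.006 m and z of egg_2 in the frame of pocket_4 below 0.005 m)) and contact force between the fingers and egg_2 below 0.2 N and ((horizontal distance between egg_3 and pocket_1 below 0.006 m and z of egg_3 in the frame of pocket_1 below 0.005 m) or (horizontal distance between egg_3 and pocket_2 below 0.006 m and z of egg_3 in the frame of pocket_2 below 0.005 m) or (horizontal distance between egg_3 and pocket_3 below 0.006 m and z of egg_3 in the frame of pocket_3 below 0.005 m) or (horizontal distance between egg_3 and pocket_4 below 0.006 m and z of egg_3 in the frame of pocket_4 below 0.005 m)) and contact force between the fingers and egg_3 below 0.2 N and ((horizontal distance between egg_4 and pocket_1 below 0.006 m and z of egg_4 in the frame of pocket_1 below 0.005 m) or (horizontal distance between egg_4 and pocket_2 below 0.006 m and z of egg_4 in the frame of pocket_2 below 0.005 m) or (horizontal distance between egg_4 and pocket_3 below 0.006 m and z of egg_4 in the frame of pocket_3 below 0.005 m) or (horizontal distance between egg_4 and pocket_4 below 0.006 m and z of egg_4 in the frame of pocket_4 below 0.005 m)) and contact force between the fingers and egg_4 below 0.2 N and horizontal distance between nail_brush and brush_dish below 0.05 m and height (world z) of nail_brush below 0.045 m and value of joint lid below 0.06 rad and value of joint hasp below 0.12 rad); the robot touches nothing.
It fails at once if an egg strikes or is pressed against the case or its lid with more than 25 N (contact force between any of egg_1, egg_2, egg_3, egg_4 and case above 25 N).
It fails at once if the lid is lifted (over 0.15 rad) with the brush on it (value of joint lid above 0.15 rad and height (world z) of nail_brush above 0.09 m and x of nail_brush in the frame of case between -0.06 and 0.06 m and y of nail_brush in the frame of case between -0.18 and 0.18 m).
It fails at once if an egg is let drop into or onto the open case from more than 20 mm above a pocket's floor ((contact force between the fingers and egg_1 below 0.1 N and z of egg_1 in the frame of case above 0.034 m and x of egg_1 in the frame of case between -0.05 and 0.05 m and y of egg_1 in the frame of case between -0.17 and 0.17 m) or (contact force between the fingers and egg_2 below 0.1 N and z of egg_2 in the frame of case above 0.034 m and x of egg_2 in the frame of case between -0.05 and 0.05 m and y of egg_2 in the frame of case between -0.17 and 0.17 m) or (contact force between the fingers and egg_3 below 0.1 N and z of egg_3 in the frame of case above 0.034 m and x of egg_3 in the frame of case between -0.05 and 0.05 m and y of egg_3 in the frame of case between -0.17 and 0.17 m) or (contact force between the fingers and egg_4 below 0.1 N and z of egg_4 in the frame of case above 0.034 m and x of egg_4 in the frame of case between -0.05 and 0.05 m and y of egg_4 in the frame of case between -0.17 and 0.17 m)).
It fails at once if the lid is lifted (over 0.15 rad) while the hasp is still over the catch, or the hasp put up (under 0.4 rad) while the lid is open (value of joint lid above 0.15 rad and value of joint hasp below 0.4 rad).
It fails at once if the tape or the jar is moved more than 4 cm (distance of any of masking_tape, black_jar from where it was at the start of the episode above 0.04 m).
Of egg_1, egg_2, egg_3, egg_4 only 2 to 4 are there at a start; the rules pass over those that are not, and their reading is None.
At some moment in a run one of nail_brush may be knocked a few centimetres aside while the robot is not near it.
It also fails if it takes over 210 s, if anything falls off the work surface, if the arm or the gripper's body presses on something with over 40 N, if the wrist force passes 120 N, or if a joint passes its speed limit or range.

## Working session

There is one attempt and no reset: what is moved stays moved. The work goes in short steps, Python scripts to look and compute and a tool call to move; the robot and the scene stay as the last step left them, time stands still between calls to the robot, and variables do not carry over. Pictures are saved under pics/ and viewed, at most 14 in all, crops included, and the job is handed in when it is done.

Besides the shell and the picture viewer there is one more tool, called after ">>>" as name(argument=value, ...), one argument or row to a line, values as JSON. play_rows: Moves the arm, as the interface text tells. Its arguments: {"type":"object","properties":{"plan":{"type":"array","items":{"type":"number"}},"squeeze":{"type":"number"}},"required":["plan"]}

```bash
mkdir -p pics; ls
python3 - <<'E'
from workcell import status, viewer, manip
import cv2
for n in ("scene","top"):
    im=viewer.camera(n); cv2.imwrite(f"pics/{n}0.png",cv2.resize(im[:,:,::-1],(800,600),interpolation=cv2.INTER_CUBIC))
    cv2.imwrite(f"{n}_raw.png",im[:,:,::-1])
    m=viewer.camera_model(n);print(n,m)
print(manip.tip_extent); print(status.get_obs())
E
```

```text
pics
scene {'fx': 372.4305665894997, 'fy': 372.4305665894997, 'cx': 257.3776568502291, 'cy': 194.00438608515373, 'D': array([0.03720758, 0.        , 0.        , 0.        , 0.        ]), 'R': array([[ 0.85192654, -0.52364855,  0.00365543],
       [-0.33409482, -0.54888938, -0.76622523],
       [ 0.40323916,  0.65154635, -0.6425617 ]]), 't': array([-0.52498148,  0.25915299,  1.04882962])}
top {'fx': 409.6315303509284, 'fy': 409.6315303509284, 'cx': 256.66776008613334, 'cy': 190.7779642524443, 'D': array([-0.01508023,  0.        ,  0.        ,  0.        ,  0.        ]), 'R': array([[-0.03581569, -0.99933385,  0.00700655],
       [-0.97307962,  0.03327581, -0.2280543 ],
       [ 0.22766924, -0.01498585, -0.9736232 ]]), 't': array([0.01993079, 0.61790678, 1.21908144])}
0.014
{'clock': 0.1, 'joint_pos': array([-1.28359184,  0.3328162 , -0.06470288,  1.46086088,  0.02159397,
        1.34994553, -0.08852769]), 'joint_velocities': array([-1.70821517e-03, -1.89336327e-03, -1.39229238e-03, -1.71377842e-03,
       -2.64115258e-03,  9.74397046e-06,  4.64911742e-04]), 'tau': array([ 5.26062813e-04, -6.26742697e+01,  4.87193477e-02, -3.92426062e+01,
        1.63263670e-02,  6.88861561e-03, -2.70393308e-07]), 'position': array([0.19044313, 0.59492633, 0.24458911]), 'ee_rot': array([ 1.54286939e-01,  9.88025857e-01, -6.63093159e-04, -7.54322105e-05]), 'ft_force': array([-0.45017225, -0.20518407,  0.0890998 ]), 'torque': array([ 0.03603686,  0.00208309, -0.01751477]), 'grasp_force': 0.0, 'grip_width': 0.9987882280480642}
```

View pics/scene0.png

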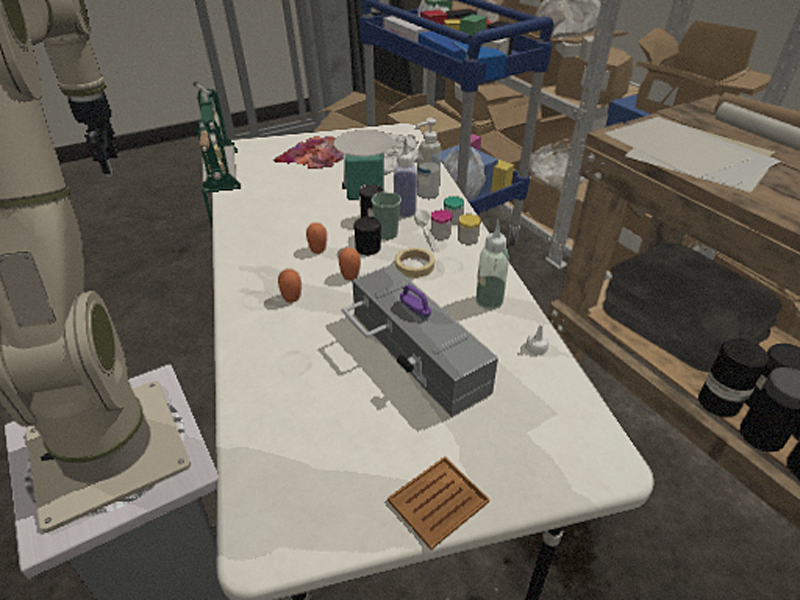

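View pics/top0.png

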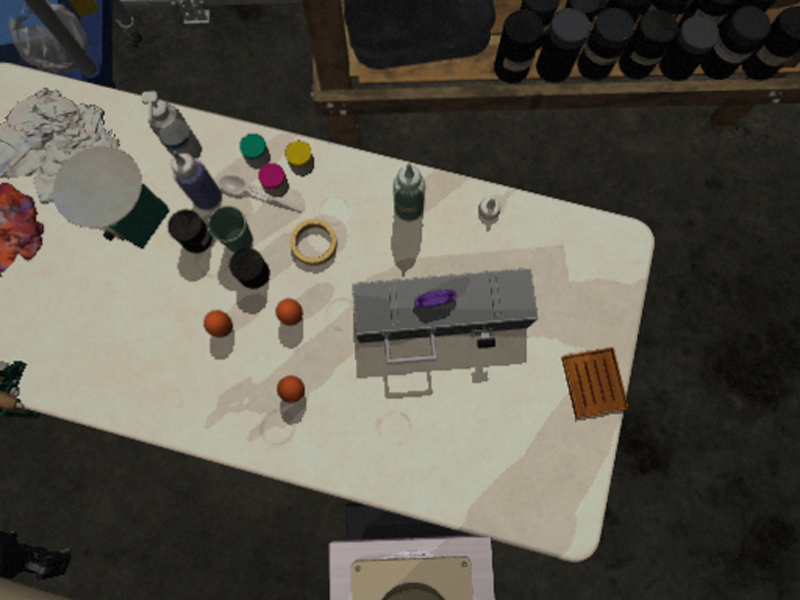

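The scene shows three orange eggs, in the top view at (218,323), (289,311) and (291,389). The case is centred at about (445,305) with the brush at (436,298), the bar at (411,347), the hasp knob at (486,340), and the dish at (595,384).

```bash
cat > h.py <<'E'
import numpy as np, cv2
from scipy.spatial.transform import Rotation as Ro
from workcell import status, viewer, manip
def ray(n,u,v):
    m=viewer.camera_model(n); K=np.array([[m['fx'],0,m['cx']],[0,m['fy'],m['cy']],[0,0,1]])
    p=cv2.undistortPoints(np.array([[[u,v]]],float),K,m['D'])[0,0]
    R=m['R']; d=R.T@np.array([p[0],p[1],1]); return -R.T@m['t'],d/np.linalg.norm(d)
def onz(n,u,v,z):
    c,d=ray(n,u,v); return c+d*(z-c[2])/d[2]
def tri(a,b):
    A=np.zeros((3,3));y=np.zeros(3)
    for n,u,v in (("scene",)+tuple(a),("top",)+tuple(b)):
        c,d=ray(n,u,v);P=np.eye(3)-np.outer(d,d);A+=P;y+=P@c
    return np.linalg.solve(A,y)
def proj(n,X):
    m=viewer.camera_model(n);K=np.array([[m['fx'],0,m['cx']],[0,m['fy'],m['cy']],[0,0,1]])
    return cv2.projectPoints(np.array([X],float),cv2.Rodrigues(m['R'])[0],m['t'],K,m['D'])[0].reshape(-1,2)[0]
def shot(n,f=None):
    im=viewer.camera(n)[:,:,::-1].copy()
    if f: cv2.imwrite(f,im)
    return im
def blobs(im,lo,hi,amin=30):
    h=cv2.cvtColor(im,cv2.COLOR_BGR2HSV); m=cv2.inRange(h,np.array(lo),np.array(hi))
    n,l,s,c=cv2.connectedComponentsWithStats(m)
    return [(s[i][4],c[i].round(1),s[i][:4],l==i) for i in range(1,n) if s[i][4]>=amin]
def tool():
    o=status.get_obs();return o['position'],Ro.from_quat(o['ee_rot'])
E
python3 - <<'E'
from h import *
np.set_printoptions(precision=4,suppress=True)
for n in("top","scene"):
    im=cv2.imread(n+"_raw.png"); print(n,ray(n,256,192))
    for nm,lo,hi in(("egg",(3,130,80),(12,255,255)),("purple",(125,80,40),(150,255,255)),("dish",(8,100,60),(14,230,200))):
        for b in blobs(im,lo,hi): print(nm,b[0],b[1],b[2])
im=cv2.imread("top_raw.png");
c=im[160:250,215:355];cv2.imwrite("pics/ctop.png",cv2.resize(c,None,fx=5.7,fy=5.7,interpolation=cv2.INTER_CUBIC))
im=cv2.imread("scene_raw.png");c=im[160:270,195:325];cv2.imwrite("pics/csc.png",cv2.resize(c,None,fx=5.4,fy=5.4,interpolation=cv2.INTER_CUBIC))
E
```

```text
top (array([0.3244, 0.0176, 1.3277]), array([ 0.2248, -0.0133, -0.9743]))
egg 127 [  6.3 126.1] [  0 119  17  14]
egg 276 [  6.2 156.7] [  0 140  22  30]
egg 166 [183.9 197.9] [177 191  16  15]
egg 169 [137.7 205.4] [131 199  17  15]
egg 177 [185.4 247.4] [178 241  17  14]
purple 227 [278.3 190.6] [265 185  27  12]
dish 206 [184.2 198.6] [177 191  17  17]
dish 213 [138.3 206.3] [131 199  18  17]
dish 1247 [380.2 244.7] [360 222  42  46]
dish 219 [185.6 248.1] [178 240  17  18]
scene (array([ 0.1109, -0.816 ,  0.8744]), array([ 0.4019,  0.6564, -0.6384]))
egg 175 [202.2 151.3] [196 143  13  19]
egg 210 [223.2 167.8] [217 159  13  20]
egg 223 [184.9 181.9] [178 173  14  20]
purple 205 [265.5 192.2] [256 182  20  20]
dish 194 [202.3 151.6] [196 143  13  19]
dish 214 [223.2 167.8] [217 159  13  20]
dish 232 [185.  181.8] [178 172  15  22]
dish 1411 [279.8 320.8] [248 293  65  58]
```

View pics/ctop.png

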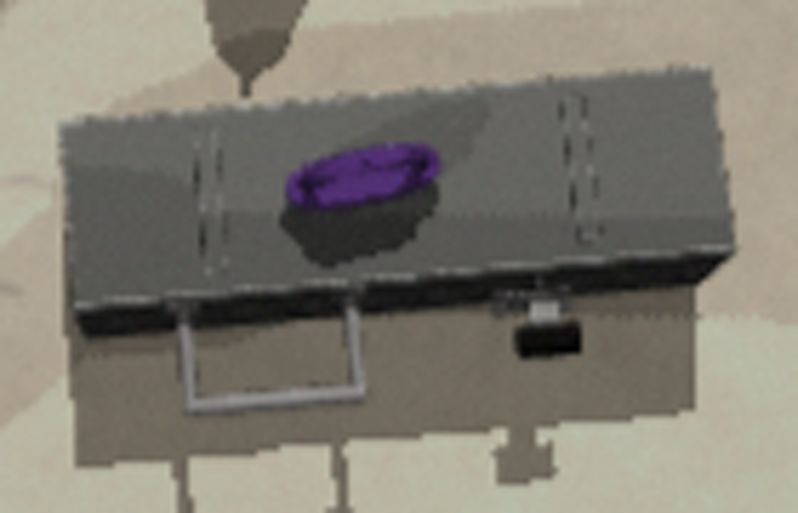

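View pics/csc.png

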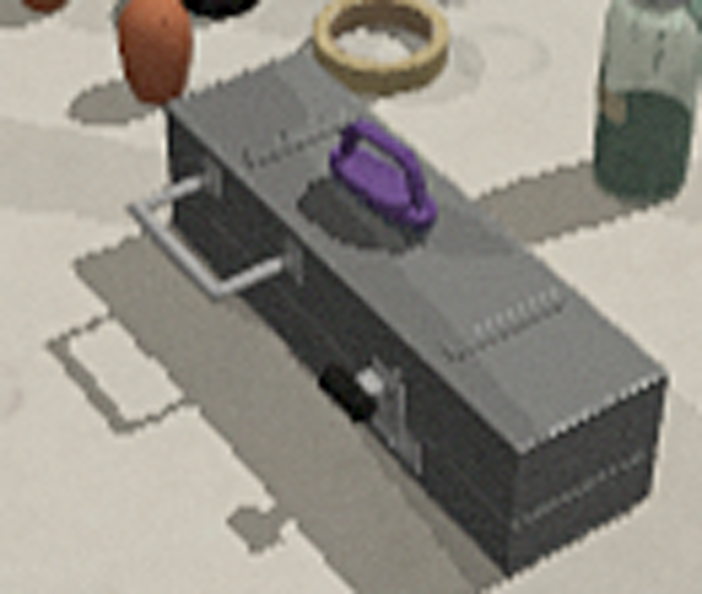

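The crops show the lid's top corners at (62,122), (712,68), (735,248) and (80,303) in the top view. In the scene view the same corners are at (308,45), (665,375), (518,452) and (168,105). The bar and knob are clear in both.

Run:
```python
from h import *
from scipy.optimize import least_squares
np.set_printoptions(precision=4,suppress=True)
T=lambda u,v:((u+.5)/5.7-.5+215,(v+.5)/5.7-.5+160)
S=lambda u,v:((u+.5)/5.4-.5+195,(v+.5)/5.4-.5+160)
# case pts (x,y,z) in case frame
obs=[("top",T(62,122),(52,178,106)),("top",T(712,68),(52,-178,106)),("top",T(735,248),(-52,-178,106)),("top",T(80,303),(-52,178,106)),
("scene",S(308,45),(52,178,106)),("scene",S(665,375),(52,-178,106)),("scene",S(518,452),(-52,-178,106)),("scene",S(168,105),(-52,178,106)),("scene",S(510,575),(-52,-178,0)),("scene",S(650,492),(52,-178,0)),
("top",T(277,397),(-107,75,86)),("scene",S(176,250),(-107,75,86))]
def W(p,q): 
    q=np.array(q)/1000;c,s=np.cos(p[2]),np.sin(p[2]);return np.array([p[0]+c*q[0]-s*q[1],p[1]+s*q[0]+c*q[1],q[2]])
f=lambda p:np.concatenate([proj(n,W(p,q))-np.array(uv) for n,uv,q in obs])
r=least_squares(f,[.55,0,0]);p=r.x;print("case",p);print(r.fun.reshape(-1,2))
print("knob tri",tri(S(347,390),T(548,338)),"bar",tri(S(176,250),T(277,397)))
for a,b in(((202.2,151.3),(137.7,205.4)),((223.2,167.8),(183.9,197.9)),((184.9,181.9),(185.4,247.4))):
    X=tri(a,b);print("egg",X,onz("top",b[0],b[1],.045))
print("brush",tri((265.5,192.2),(278.3,190.6)))
im=cv2.imread("top_raw.png");pts=np.argwhere(blobs(im,(125,80,40),(150,255,255))[0][3])[:,::-1]
print("brushaxis",[onz("top",*q,.14) for q in cv2.boxPoints(cv2.minAreaRect(pts.astype(np.float32)))])
print("dish",onz("top",380.2,244.7,.006),onz("scene",279.8,320.8,.006))
d=[b for b in blobs(im,(8,100,60),(14,230,200)) if b[0]>1000][0]
q=cv2.minAreaRect(np.argwhere(d[3])[:,::-1].astype(np.float32));print([onz("top",*c,.01) for c in cv2.boxPoints(q)])
np.save("case.npy",p)
```

```text
case [ 0.6042 -0.0853  0.0503]
[[-0.4425 -0.8922]
 [-0.0115 -0.7486]
 [ 0.4479  0.3999]
 [-1.2442  0.5255]
 [-0.8191  0.228 ]
 [ 1.2988 -0.9206]
 [ 0.2785 -0.1529]
 [-0.5193 -0.6941]
 [-0.4128  1.5632]
 [ 0.3179  1.8161]
 [-0.3928  0.0918]
 [-0.019  -0.2163]]
knob tri [ 0.5205 -0.1643  0.0837] bar [ 0.4935 -0.0169  0.0861]
egg [0.5901 0.3821 0.034 ] [0.5895 0.3785 0.045 ]
egg [0.6088 0.2335 0.0368] [0.6089 0.2315 0.045 ]
egg [0.4497 0.2281 0.0368] [0.451  0.2262 0.045 ]
brush [ 0.6038 -0.0662  0.1294]
brushaxis [array([ 0.6095, -0.0234,  0.14  ]), array([ 0.6203, -0.1025,  0.14  ]), array([ 0.5913, -0.1056,  0.14  ]), array([ 0.5807, -0.0269,  0.14  ])]
dish [ 0.4413 -0.3947  0.006 ] [ 0.4392 -0.3981  0.006 ]
[array([ 0.4985, -0.3318,  0.01  ]), array([ 0.5203, -0.4408,  0.01  ]), array([ 0.3865, -0.4579,  0.01  ]), array([ 0.366 , -0.3512,  0.01  ])]
```

```bash
cat >> h.py <<'E'
def rows(*wps,tilt=None):
    """wps: (x,y,z,yaw of tool y). prints turn deg and shift in tool axes from measured pose"""
    p,R=tool()
    for x,y,z,a in wps:
        best=None
        for k in(-1,0,1):
            b=a+k*np.pi; ty=np.array([np.cos(b),np.sin(b),0]);tz=np.array([0,0,-1.]);tx=np.cross(ty,tz)
            rv=(R.inv()*Ro.from_matrix(np.c_[tx,ty,tz])).as_rotvec(degrees=True)
            if best is None or np.linalg.norm(rv)<np.linalg.norm(best): best=rv
        print(np.round(best,1),np.round(R.inv().apply(np.array([x,y,z])-p),4))
def case(x,y,z=0):
    p=np.load("case.npy");c,s=np.cos(p[2]),np.sin(p[2]);return p[0]+c*x-s*y,p[1]+s*x+c*y,z
E
python3 -c "
from h import *
rows((.602,-.066,.24,.135),(.602,-.066,.136,.135))"
```

```text
[-0.1  0.  64.5] [-0.5935 -0.504   0.0053]
[-0.1  0.  64.5] [-0.5935 -0.5038  0.1093]
```

>>> play_rows(
  plan=[0, 0, 64.5, -0.594, -0.504, 0.005, 1, 0, 0, 64.5, -0.594, -0.504, 0.005, 1, 0, 0, 64.5, -0.594, -0.504, 0.005, 1, 0, 0, 64.5, -0.594, -0.504, 0.005, 1, 0, 0, 64.5, -0.594, -0.504, 0.005, 1, 0, 0, 64.5, -0.594, -0.504, 0.005, 1, 0, 0, 64.5, -0.594, -0.504, 0.005, 1, 0, 0, 64.5, -0.594, -0.504, 0.005, 1, 0, 0, 64.5, -0.594, -0.504, 0.005, 1, 0, 0, 64.5, -0.594, -0.504, 0.005, 1, 0, 0, 64.5, -0.594, -0.504, 0.005, 1, 0, 0, 64.5, -0.594, -0.504, 0.005, 1, 0, 0, 64.5, -0.594, -0.504, 0.005, 1, 0, 0, 64.5, -0.594, -0.504, 0.005, 1, 0, 0, 64.5, -0.594, -0.504, 0.005, 1, 0, 0, 64.5, -0.594, -0.504, 0.005, 1],
  squeeze=25,
)

```text
clock: 2.1
position: [0.6024, -0.0642, 0.2403]
ee_rot: [0.657, 0.754, 0.0, -0.0]
ft_force: [-1.3, 0.3, -0.2]
grip_width: 0.999
grasp_force: 0.0
```

>>> play_rows(
  plan=[0, 0, 0, 0, 0, 0.06, 1, 0, 0, 0, 0, 0, 0.104, 1, 0, 0, 0, 0, 0, 0.104, 1, 0, 0, 0, 0, 0, 0.104, 0, 0, 0, 0, 0, 0, 0.104, 0, 0, 0, 0, 0, 0, 0.104, 0, 0, 0, 0, 0, 0, 0.104, 0, 0, 0, 0, 0, 0, 0.104, 0, 0, 0, 0, 0, 0, 0.07, 0, 0, 0, 0, 0, 0, 0.02, 0, 0, 0, 0, 0, 0, 0.0, 0, 0, 0, 0, 0, 0, 0.0, 0],
)

```text
clock: 3.6
position: [0.6033, -0.066, 0.2419]
ee_rot: [0.658, 0.753, 0.001, 0.001]
ft_force: [-0.5, 0.4, -0.8]
grip_width: 0.307
grasp_force: 24.1
```

```bash
python3 -c "
from h import *
rows((.443,-.395,.2,.165),(.443,-.395,.04,.165))
im=shot('scene','s1.png');print([(b[0],b[1]) for b in blobs(im,(125,80,40),(150,255,255),10)])"
```

```text
[ 0.2  0.  -1.7] [-0.3044 -0.2033  0.0413]
[ 0.2  0.  -1.7] [-0.3044 -0.2038  0.2013]
[(np.int32(134), array([269.6, 166.7])), (np.int32(11), array([256.5, 163.3]))]
```

>>> play_rows(
  plan=[0, 0, -1.7, -0.304, -0.203, 0.04, 0, 0, 0, -1.7, -0.304, -0.203, 0.04, 0, 0, 0, -1.7, -0.304, -0.203, 0.04, 0, 0, 0, -1.7, -0.304, -0.203, 0.04, 0, 0, 0, -1.7, -0.304, -0.203, 0.04, 0, 0, 0, -1.7, -0.304, -0.203, 0.04, 0, 0, 0, -1.7, -0.304, -0.203, 0.04, 0, 0, 0, -1.7, -0.304, -0.203, 0.04, 0, 0, 0, -1.7, -0.304, -0.204, 0.09, 0, 0, 0, -1.7, -0.304, -0.204, 0.14, 0, 0, 0, -1.7, -0.304, -0.204, 0.18, 0, 0, 0, -1.7, -0.304, -0.204, 0.203, 0, 0, 0, -1.7, -0.304, -0.204, 0.203, 0, 0, 0, -1.7, -0.304, -0.204, 0.203, 1, 0, 0, -1.7, -0.304, -0.204, 0.203, 1, 0, 0, -1.7, -0.304, -0.204, 0.203, 1, 0, 0, -1.7, -0.304, -0.204, 0.203, 1, 0, 0, -1.7, -0.304, -0.204, 0.15, 1, 0, 0, -1.7, -0.304, -0.204, 0.09, 1, 0, 0, -1.7, -0.304, -0.204, 0.04, 1],
)

```text
clock: 6.15
position: [0.4414, -0.3948, 0.2027]
ee_rot: [0.647, 0.763, 0.0, 0.001]
ft_force: [1.1, 0.1, -0.3]
grip_width: 1.001
grasp_force: 0.0
```

```bash
python3 -c "
from h import *
im=shot('top','t1.png')
for b in blobs(im,(125,80,40),(150,255,255),10): print(b[0],b[1],onz('top',*b[1],.03))
im=shot('scene','s2.png')
for b in blobs(im,(125,80,40),(150,255,255),10): print(b[0],b[1],onz('scene',*b[1],.03))
K=np.array([.5205,-.1643]);print('case-frame knob',case(-.078,-.075))
rows((.5205,-.1643,.2,.05+np.pi/2),(.5205,-.1643,.083,.05+np.pi/2));print(tool()[0],status.get_obs()['joint_pos'])"
```

```text
192 [381.  244.2] [ 0.44065021 -0.389928    0.03      ]
358 [279.3 314.5] [ 0.43899996 -0.3944416   0.03      ]
case-frame knob (np.float64(0.5300927807832257), np.float64(-0.16416771398407787), 0)
[  0.1   0.5 -83.4] [0.2166 0.1144 0.0055]
[  0.1   0.5 -83.4] [0.2172 0.1136 0.1225]
[ 0.44303138 -0.39665514  0.20595927] [ 0.02434577  0.34813117  0.78580447  1.64170742 -0.25942778  1.25050617
  1.02489284]
```

>>> play_rows(
  plan=[0, 0, 96.6, 0.217, 0.114, 0.01, 1, 0, 0, 96.6, 0.217, 0.114, 0.01, 1, 0, 0, 96.6, 0.217, 0.114, 0.01, 1, 0, 0, 96.6, 0.217, 0.114, 0.01, 1, 0, 0, 96.6, 0.217, 0.114, 0.01, 1, 0, 0, 96.6, 0.217, 0.114, 0.01, 1, 0, 0, 96.6, 0.217, 0.114, 0.01, 1, 0, 0, 96.6, 0.217, 0.114, 0.01, 1, 0, 0, 96.6, 0.217, 0.114, 0.01, 1, 0, 0, 96.6, 0.217, 0.114, 0.01, 1, 0, 0, 96.6, 0.217, 0.114, 0.01, 1, 0, 0, 96.6, 0.217, 0.114, 0.01, 1, 0, 0, 96.6, 0.217, 0.114, 0.06, 1, 0, 0, 96.6, 0.217, 0.114, 0.1, 1, 0, 0, 96.6, 0.217, 0.114, 0.127, 1, 0, 0, 96.6, 0.217, 0.114, 0.127, 1],
)

```text
clock: 8.25
position: [0.517, -0.1616, 0.0718]
ee_rot: [1.0, 0.025, -0.002, -0.0]
ft_force: [-0.0, -0.3, 0.5]
grip_width: 1.004
grasp_force: 0.0
```

```bash
python3 -c "
from h import *
print(tool()[0],status.get_obs()['joint_pos'],status.get_obs()['ft_force'])
w=[]
for d in (48,36,24,12,0,-8):
    a=np.radians(d); X=case(-.0615-.052*np.cos(a),-.075,.038+.052*np.sin(a)-.005); w.append((*X,.05-np.pi/2))
rows((*case(-.0875,-.075),.078,.05-np.pi/2)[:2]+(.078,.05-np.pi/2),*w)
im=shot('scene');cv2.imwrite('pics/s3.png',cv2.resize(im[150:290,180:340],None,fx=4,fy=4))"
```

```text
[ 0.51697731 -0.16163652  0.0717892 ] [-0.51603791  0.4446937   0.88870399  1.90359928 -0.40962839  0.99001454
 -0.96297758] [-0.01264069 -0.33959098  0.48731867]
[-0.   0.2  0. ] [ 0.0034  0.0032 -0.0062]
[-0.   0.2  0. ] [-0.0053  0.0032  0.0002]
[-0.   0.2  0. ] [-0.0126  0.0032  0.0083]
[-0.   0.2  0. ] [-0.018   0.0032  0.0177]
[-0.   0.2  0. ] [-0.0213  0.0032  0.0281]
[-0.   0.2  0. ] [-0.0224  0.0032  0.0389]
[-0.   0.2  0. ] [-0.0219  0.0032  0.0461]
```

View pics/s3.png

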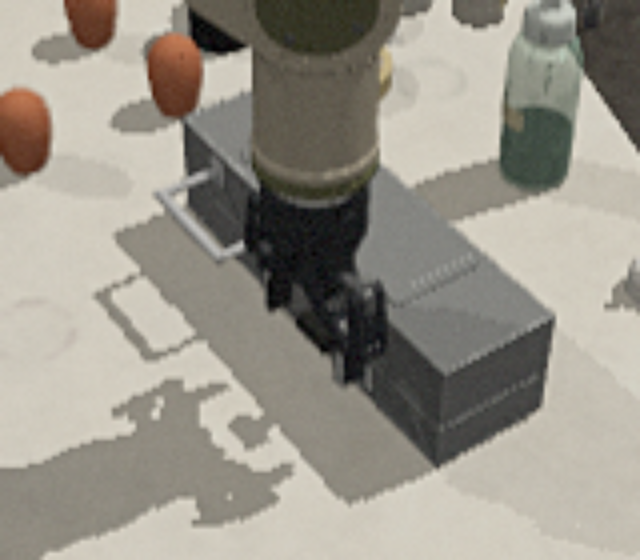

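The knob is between the open fingers at about (325,330), so I'll close on it and swing.

>>> play_rows(
  plan=[0, 0, 0, 0.003, 0.003, -0.005, 1, 0, 0, 0, 0.003, 0.003, -0.005, 0, 0, 0, 0, 0.003, 0.003, -0.005, 0, 0, 0, 0, 0.003, 0.003, -0.005, 0, 0, 0, 0, 0.003, 0.003, -0.005, 0, 0, 0, 0, 0.003, 0.003, -0.005, 0, 0, 0, 0, -0.005, 0.003, 0.0, 0, 0, 0, 0, -0.013, 0.003, 0.008, 0, 0, 0, 0, -0.018, 0.003, 0.018, 0, 0, 0, 0, -0.021, 0.003, 0.028, 0, 0, 0, 0, -0.0225, 0.003, 0.039, 0, 0, 0, 0, -0.022, 0.003, 0.045, 0, 0, 0, 0, -0.022, 0.003, 0.045, 0, 0, 0, 0, -0.022, 0.003, 0.045, 1, 0, 0, 0, -0.022, 0.003, 0.045, 1, 0, 0, 0, -0.022, 0.003, 0.045, 1],
  squeeze=25,
)

```text
clock: 10.3
position: [0.4965, -0.1661, 0.0284]
ee_rot: [1.0, 0.025, 0.0, 0.0]
ft_force: [0.4, -0.2, -0.4]
grip_width: 0.99
grasp_force: 0.0
```

```bash
python3 -c "
from h import *
print(tool()[0])
rows((.4965,-.166,.18,.05-np.pi/2),(*case(-.107,.075,.18),.05-np.pi/2),(*case(-.107,.075,.081),.05))
im=shot('scene');cv2.imwrite('pics/s4.png',cv2.resize(im[150:290,180:340],None,fx=4,fy=4))"
```

```text
[ 0.49647971 -0.16605696  0.02835766]
[ 0. -0. -0.] [ 1.000e-04 -0.000e+00 -1.516e-01]
[ 0. -0. -0.] [ 0.0046 -0.1502 -0.1517]
[-0. -0. 90.] [ 0.0046 -0.1502 -0.0527]
```

View pics/s4.png

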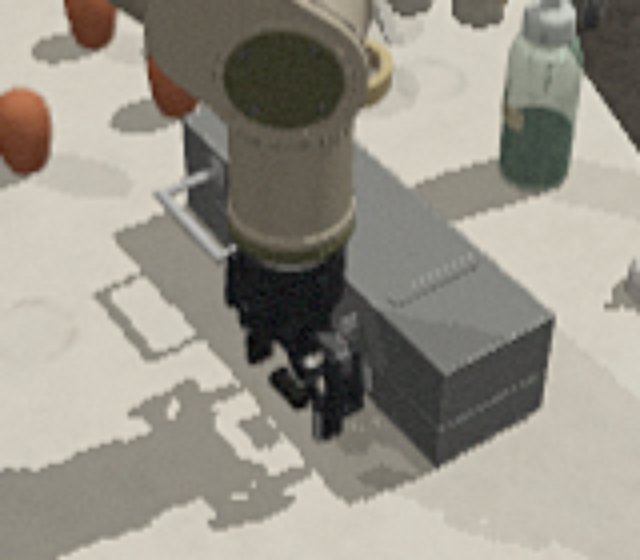

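The hasp is down, with the knob at about (290,388) between the fingers. Next, the bar.

>>> play_rows(
  plan=[0, 0, 0, 0, 0, -0.06, 1, 0, 0, 0, 0, 0, -0.12, 1, 0, 0, 0, 0, 0, -0.152, 1, 0, 0, -30, 0.0045, -0.05, -0.152, 0.5, 0, 0, -60, 0.0045, -0.1, -0.152, 0.5, 0, 0, -90, 0.0045, -0.15, -0.152, 0.5, 0, 0, -90, 0.0045, -0.15, -0.152, 0.5, 0, 0, -90, 0.0045, -0.15, -0.152, 0.5, 0, 0, -90, 0.0045, -0.15, -0.152, 0.5, 0, 0, -90, 0.0045, -0.15, -0.152, 0.5, 0, 0, -90, 0.0045, -0.15, -0.152, 0.5, 0, 0, -90, 0.0045, -0.15, -0.152, 0.5, 0, 0, -90, 0.0045, -0.15, -0.1, 0.5, 0, 0, -90, 0.0045, -0.15, -0.053, 0.5, 0, 0, -90, 0.0045, -0.15, -0.053, 0.5, 0, 0, -90, 0.0045, -0.15, -0.053, 0, 0, 0, -90, 0.0045, -0.15, -0.053, 0, 0, 0, -90, 0.0045, -0.15, -0.053, 0, 0, 0, -90, 0.0045, -0.15, -0.053, 0, 0, 0, -90, 0.0045, -0.15, -0.053, 0],
  squeeze=30,
)

```text
clock: 12.85
position: [0.4929, -0.0159, 0.083]
ee_rot: [0.689, 0.724, 0.0, -0.001]
ft_force: [-10.8, -1.1, 14.0]
grip_width: 0.104
grasp_force: 29.4
```

```bash
python3 -c "
from h import *
o=status.get_obs();p,R=tool();print(p,o['ft_force'],o['grip_width'],R.as_matrix()[:,1])
for th in (.1,.25,.4,.55,.7,.85,1.0,1.15,1.3,1.45,1.6,1.68):
    a=np.arctan2(40,159)+th;r=np.hypot(159,40)/1000
    a0=np.arctan2(40,159)
    d=np.array(case(-r*np.cos(a)+r*np.cos(a0),0,r*(np.sin(a)-np.sin(a0))))-np.array(case(0,0,0))
    print(th,np.round(R.inv().apply(d),4))"
```

```text
[ 0.49290345 -0.01586087  0.08303464] [-10.79722378  -1.12175711  13.98836974] 0.10437228202937503 [ 0.99877204  0.04952714 -0.00121199]
0.1 [ 0.      0.0048 -0.0157]
0.25 [ 0.0001  0.0148 -0.0381]
0.4 [ 0.0001  0.0281 -0.0588]
0.55 [ 0.0002  0.0443 -0.0773]
0.7 [ 0.0002  0.063  -0.0931]
0.85 [ 0.0003  0.084  -0.106 ]
1.0 [ 0.0003  0.1066 -0.1155]
1.15 [ 0.0003  0.1304 -0.1216]
1.3 [ 0.0003  0.1549 -0.1241]
1.45 [ 0.0004  0.1794 -0.1229]
1.6 [ 0.0004  0.2035 -0.118 ]
1.68 [ 0.0004  0.216  -0.114 ]
```

>>> play_rows(
  plan=[0, 0, 0, 0, 0.005, -0.016, 0, 0, 0, 0, 0, 0.015, -0.038, 0, 0, 0, 0, 0, 0.028, -0.059, 0, 0, 0, 0, 0, 0.044, -0.077, 0, 0, 0, 0, 0, 0.063, -0.093, 0, 0, 0, 0, 0, 0.084, -0.106, 0, 0, 0, 0, 0, 0.107, -0.1155, 0, 0, 0, 0, 0, 0.13, -0.1215, 0, 0, 0, 0, 0, 0.155, -0.124, 0, 0, 0, 0, 0, 0.179, -0.123, 0, 0, 0, 0, 0, 0.2035, -0.118, 0, 0, 0, 0, 0, 0.216, -0.114, 0, 0, 0, 0, 0, 0.216, -0.114, 0, 0, 0, 0, 0, 0.216, -0.114, 0],
)

```text
clock: 14.6
position: [0.7103, -0.0041, 0.1972]
ee_rot: [0.689, 0.725, 0.002, 0.001]
ft_force: [2.8, 4.1, 6.0]
grip_width: 0.102
grasp_force: 30.7
```

```bash
python3 -c "
from h import *
o=status.get_obs();p,R=tool();print(p,o['ft_force'],o['grip_width'],o['grasp_force'])
im=shot('scene','s5.png');im2=shot('top','t5.png')
cv2.imwrite('pics/s5.png',np.hstack([cv2.resize(im[110:270,160:340],(400,356)),cv2.resize(im2[130:270,190:370],(400,356))]))"
```

```text
[ 0.71029206 -0.00413395  0.19723889] [2.75874942 4.13205827 5.95888228] 0.1019720480010319 30.71601301431656
```

View pics/s5.png

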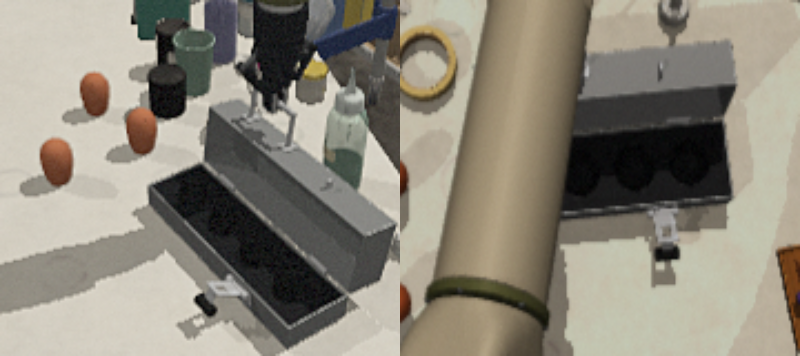

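The lid stands upright. The insert with its pockets is clear and the hasp is down. Now I'll release the bar and go to the egg at (.609,.2325).

```bash
python3 -c "
from h import *
rows((.71,-.004,.3,.05),(.609,.2325,.25,.05),(.609,.2325,.18,.05+np.pi/2))
print('jar',onz('top',(249+.5)*.64-.5,(266+.5)*.64-.5,.07))"
```

```text
[ 0.2 -0.1  0. ] [ 0.0002  0.0003 -0.1027]
[ 0.2 -0.1  0. ] [ 0.2415 -0.0888 -0.0528]
[  0.2   0.1 -90. ] [ 0.2414 -0.0891  0.0172]
jar [0.6969681  0.30651956 0.07      ]
```

>>> play_rows(
  plan=[0, 0, 0, 0, 0, 0, 0.5, 0, 0, 0, 0, 0, 0, 0.5, 0, 0, 0, 0, 0, 0, 0.5, 0, 0, 0, 0, 0, -0.05, 0.5, 0, 0, 0, 0, 0, -0.1, 0.5, 0, 0, -10, 0.05, -0.02, -0.1, 0.6, 0, 0, -20, 0.1, -0.04, -0.1, 1, 0, 0, -30, 0.15, -0.055, -0.1, 1, 0, 0, -40, 0.2, -0.075, -0.08, 1, 0, 0, -50, 0.241, -0.089, -0.05, 1, 0, 0, -60, 0.241, -0.089, -0.05, 1, 0, 0, -70, 0.241, -0.089, -0.05, 1, 0, 0, -80, 0.241, -0.089, -0.02, 1, 0, 0, -90, 0.241, -0.089, 0.017, 1, 0, 0, -90, 0.241, -0.089, 0.017, 1, 0, 0, -90, 0.241, -0.089, 0.017, 1],
  squeeze=22,
)

```text
clock: 16.7
position: [0.609, 0.2311, 0.1798]
ee_rot: [-0.023, 1.0, 0.0, 0.001]
ft_force: [0.8, 0.3, -0.3]
grip_width: 1.004
grasp_force: 0.0
```

```bash
python3 -c "
from h import *
np.set_printoptions(precision=4,suppress=True)
o=status.get_obs();p,R=tool();print(p,o['joint_pos'],R.as_matrix()[:,1])
im2=shot('top','t6.png');im=shot('scene','s6.png')
for n,i in(('top',im2),('scene',im)):
  for b in blobs(i,(3,130,80),(14,255,255),60):print(n,b[0],b[1],onz(n,*b[1],.042))
rows((.609,.2325,.18,.05+np.pi/2),(.609,.2325,.045,.05+np.pi/2))
"
```

```text
[0.609  0.2311 0.1798] [-0.7494  0.4476  0.4263  1.4924 -0.1903  1.2413  1.3174] [-0.0454  0.999   0.0004]
top 129 [  6.3 126.3] [0.8757 0.8289 0.042 ]
top 293 [  6.4 156.5] [0.7691 0.8173 0.042 ]
top 84 [187.2 196.8] [0.6129 0.2214 0.042 ]
top 799 [380.4 244.2] [ 0.4396 -0.3843  0.042 ]
scene 181 [202.1 151.5] [0.5828 0.3698 0.042 ]
scene 215 [223.2 168.2] [0.6024 0.2249 0.042 ]
scene 220 [184.7 182.1] [0.4444 0.2213 0.042 ]
scene 780 [281.2 323.4] [ 0.4246 -0.423   0.042 ]
[ 0.1  0.1 -0.2] [0.0002 0.0012 0.0002]
[ 0.1  0.1 -0.2] [0.0005 0.001  0.1352]
```

>>> play_rows(
  plan=[0, 0, 0, 0, 0.001, 0.06, 1, 0, 0, 0, 0, 0.001, 0.11, 1, 0, 0, 0, 0, 0.001, 0.135, 1, 0, 0, 0, 0, 0.001, 0.135, 1, 0, 0, 0, 0, 0.001, 0.135, 0.4, 0, 0, 0, 0, 0.001, 0.135, 0.4, 0, 0, 0, 0, 0.001, 0.135, 0.4, 0, 0, 0, 0, 0.001, 0.135, 0.4, 0, 0, 0, 0, 0.001, 0.135, 0.4, 0, 0, 0, 0, 0.001, 0.12, 0.4, 0, 0, 0, 0, 0.001, 0.06, 0.4, 0, 0, 0, 0, 0.001, 0, 0.4, 0, 0, 0, 0, 0.001, 0, 0.4],
)

```text
clock: 18.42
position: [0.6111, 0.2328, 0.1855]
ee_rot: [-0.025, 1.0, 0.002, 0.005]
ft_force: [1.5, -0.1, -1.9]
grip_width: 0.612
grasp_force: 23.9
```

```bash
python3 -c "
from h import *
np.set_printoptions(precision=4,suppress=True)
p,R=tool();print(p)
im=shot('scene','s7.png');im2=shot('top','t7.png')
for b in blobs(im,(3,130,80),(14,255,255),60):print(b[0],b[1],b[2],onz('scene',*b[1],p[2]-.01))
rows((*case(0,.12,.2),.05+np.pi/2),(*case(0,.12,.061),.05+np.pi/2))
c=cv2.resize(im2[160:250,215:355],None,fx=5.7,fy=5.7);cv2.imwrite('pics/t7.png',c)"
```

```text
[0.6111 0.2328 0.1855]
181 [219.9 136.5] [215 125  14  23] [0.6026 0.2346 0.1755]
181 [202.1 151.6] [196 143  13  19] [0.5068 0.1791 0.1755]
229 [185.  182.2] [178 173  15  20] [0.3915 0.054  0.1755]
768 [281.2 323.4] [249 293  64  58] [ 0.3743 -0.486   0.1755]
[ 0.1  0.1 -0. ] [ 0.0201 -0.197  -0.0207]
[ 0.1  0.1 -0. ] [ 0.0203 -0.1972  0.1183]
```

View pics/t7.png

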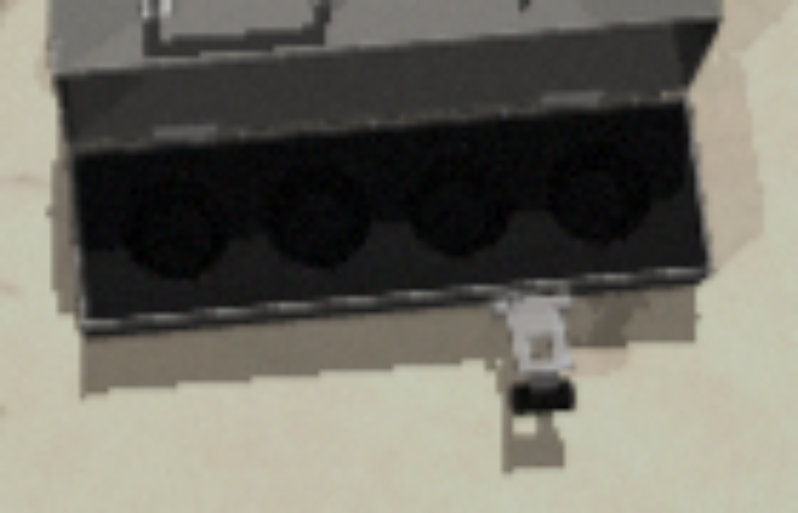

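The open case shows four pockets with mouths at roughly (177,230), (320,215), (460,205) and (602,192), and rim corners at (77,155), (688,97), (708,275) and (83,328). I'll compare these with the fitted pose.

```bash
python3 -c "
from h import *
np.set_printoptions(precision=4,suppress=True)
T=lambda u,v:((u+.5)/5.7-.5+215,(v+.5)/5.7-.5+160)
p=np.load('case.npy');c,s=np.cos(p[2]),np.sin(p[2])
def loc(X): d=X[:2]-p[:2];return np.array([c*d[0]+s*d[1],-s*d[0]+c*d[1]])
for q,z in((T(177,230),.04),(T(320,215),.04),(T(460,205),.04),(T(602,192),.04),(T(77,155),.046),(T(688,97),.046),(T(708,275),.046),(T(83,328),.046)):
    X=onz('top',*q,z);print(X,loc(X))
g=cv2.cvtColor(cv2.imread('t7.png'),cv2.COLOR_BGR2GRAY)[160:250,215:355]
g=cv2.convertScaleAbs(g,alpha=4);cv2.imwrite('pics/t7b.png',cv2.resize(g,None,fx=5.7,fy=5.7,interpolation=cv2.INTER_CUBIC))
"
```

```text
[0.5966 0.0343 0.04  ] [-0.0016  0.1199]
[ 0.6024 -0.0466  0.04  ] [0.0002 0.0387]
[ 0.6055 -0.126   0.04  ] [-0.0008 -0.0407]
[ 0.6103 -0.2069  0.04  ] [-0.0001 -0.1217]
[0.6405 0.0894 0.046 ] [0.045  0.1727]
[ 0.6626 -0.2589  0.046 ] [ 0.0496 -0.1763]
[ 0.5594 -0.2619  0.046 ] [-0.0537 -0.1741]
[0.5415 0.088  0.046 ] [-0.0539  0.1763]
```

View pics/t7b.png

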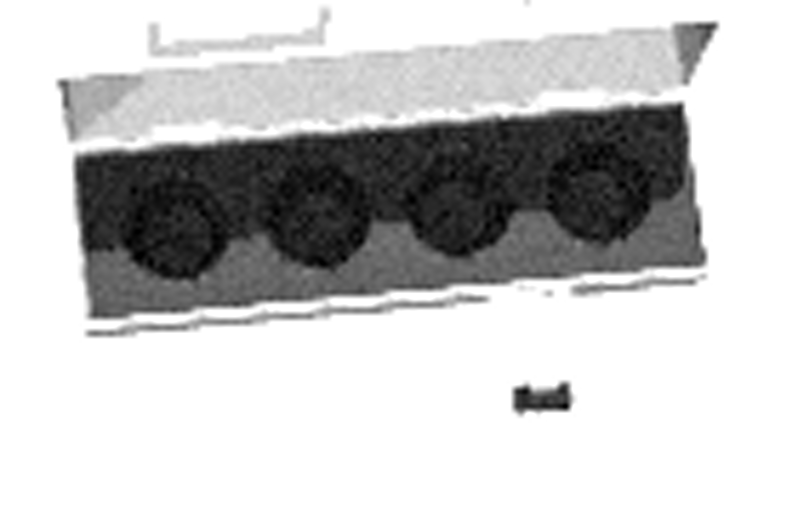

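```bash
python3 -c "
from h import *
np.set_printoptions(precision=4,suppress=True)
p,R=tool();print(p,p[2]-.1798)
for z in(0,.13,.135,.14,.145): print(z,proj('scene',(.608,.232,z)))
for f in('s6.png','s7.png'):
  for b in blobs(cv2.imread(f),(3,130,80),(14,255,255),60):print(f,b[2],b[2][1]+b[2][3])
rows((*case(.002,.12,.2),.05+np.pi/2),(*case(.002,.12,.1),.05+np.pi/2),(*case(.002,.12,.062),.05+np.pi/2))
"
```

```text
[0.6085 0.2323 0.1796] -0.00020507629273128214
0 [224.2501 175.6177]
0.13 [222.3293 147.2094]
0.135 [222.2503 146.0459]
0.14 [222.171  144.8768]
0.145 [222.0912 143.7021]
s6.png [196 143  13  19] 162
s6.png [217 159  13  20] 179
s6.png [178 173  14  20] 193
s6.png [249 293  64  58] 351
s7.png [215 125  14  23] 148
s7.png [196 143  13  19] 162
s7.png [178 173  15  20] 193
s7.png [249 293  64  58] 351
[ 0.1  0.1 -0. ] [ 0.0181 -0.197  -0.0207]
[ 0.1  0.1 -0. ] [ 0.0182 -0.1971  0.0793]
[ 0.1  0.1 -0. ] [ 0.0183 -0.1972  0.1173]
```

>>> play_rows(
  plan=[0, 0, 0, 0.005, -0.05, -0.015, 0.4, 0, 0, 0, 0.01, -0.1, -0.02, 0.4, 0, 0, 0, 0.015, -0.15, -0.02, 0.4, 0, 0, 0, 0.02, -0.19, -0.02, 0.4, 0, 0, 0, 0.02, -0.197, -0.02, 0.4, 0, 0, 0, 0.02, -0.197, -0.02, 0.4, 0, 0, 0, 0.02, -0.197, 0.01, 0.4, 0, 0, 0, 0.02, -0.197, 0.045, 0.4, 0, 0, 0, 0.02, -0.197, 0.075, 0.4, 0, 0, 0, 0.02, -0.197, 0.095, 0.4, 0, 0, 0, 0.02, -0.197, 0.105, 0.4, 0, 0, 0, 0.02, -0.197, 0.111, 0.4, 0, 0, 0, 0.02, -0.197, 0.115, 0.4, 0, 0, 0, 0.02, -0.197, 0.1175, 0.4, 0, 0, 0, 0.02, -0.197, 0.1175, 0.4, 0, 0, 0, 0.02, -0.197, 0.1175, 0.4],
)

```text
clock: 20.52
position: [0.599, 0.0354, 0.0617]
ee_rot: [-0.025, 1.0, 0.001, 0.001]
ft_force: [2.5, 5.0, 4.0]
grip_width: 0.615
grasp_force: 24.3
```

>>> play_rows(
  plan=[0, 0, 0, 0, 0, 0.001, 0.4, 0, 0, 0, 0, 0, 0.001, 0.66, 0, 0, 0, 0, 0, 0.001, 0.72, 0, 0, 0, 0, 0, 0.001, 0.78, 0, 0, 0, 0, 0, 0.001, 0.78, 0, 0, 0, 0, 0, -0.02, 0.78, 0, 0, 0, 0, 0, -0.06, 0.78, 0, 0, 0, 0, 0, -0.11, 0.9, 0, 0, 0, 0.02, 0.05, -0.15, 1, 0, 0, 0, 0.02, 0.05, -0.15, 1],
)

```text
clock: 21.78
position: [0.5759, 0.0874, 0.2136]
ee_rot: [-0.027, 1.0, 0.002, 0.002]
ft_force: [0.7, 0.3, -0.9]
grip_width: 1.004
grasp_force: 0.0
```

```bash
python3 -c "
from h import *
np.set_printoptions(precision=4,suppress=True)
p,R=tool();print(p)
im=shot('scene','s8.png')
for b in blobs(im,(3,130,80),(14,255,255),60):print(b[0],b[1],b[2])
print('seated proj',proj('scene',(*case(0,.12)[:2],.054)))
rows((.590,.38,.2,.05+np.pi/2),(.590,.38,.045,.05+np.pi/2))
"
```

```text
[0.5759 0.0874 0.2136]
180 [202.1 151.5] [196 143  13  19]
227 [184.9 182. ] [178 173  14  20]
236 [247.2 193.2] [240 184  15  19]
808 [281.8 323.2] [249 293  64  58]
seated proj [247.6915 193.708 ]
[0.1 0.1 0.2] [-0.0299  0.293   0.0129]
[0.1 0.1 0.2] [-0.0296  0.2927  0.1679]
```

>>> play_rows(
  plan=[0, 0, 0, -0.005, 0.06, 0.01, 1, 0, 0, 0, -0.01, 0.12, 0.012, 1, 0, 0, 0, -0.02, 0.18, 0.012, 1, 0, 0, 0, -0.03, 0.24, 0.012, 1, 0, 0, 0, -0.03, 0.29, 0.012, 1, 0, 0, 0, -0.03, 0.293, 0.012, 1, 0, 0, 0, -0.03, 0.293, 0.012, 1, 0, 0, 0, -0.03, 0.293, 0.06, 1, 0, 0, 0, -0.03, 0.293, 0.11, 1, 0, 0, 0, -0.03, 0.293, 0.15, 1, 0, 0, 0, -0.03, 0.293, 0.168, 1, 0, 0, 0, -0.03, 0.293, 0.168, 1, 0, 0, 0, -0.03, 0.293, 0.168, 0.7, 0, 0, 0, -0.03, 0.293, 0.168, 0.4, 0, 0, 0, -0.03, 0.293, 0.168, 0.4, 0, 0, 0, -0.03, 0.293, 0.168, 0.4, 0, 0, 0, -0.03, 0.293, 0.168, 0.4, 0, 0, 0, -0.03, 0.293, 0.15, 0.4, 0, 0, 0, -0.03, 0.293, 0.09, 0.4, 0, 0, 0, -0.03, 0.293, 0.013, 0.4],
)

```text
clock: 24.32
position: [0.5908, 0.3773, 0.1862]
ee_rot: [-0.025, 1.0, 0.0, 0.0]
ft_force: [1.4, 1.2, -0.8]
grip_width: 0.611
grasp_force: 23.7
```

>>> play_rows(
  plan=[0, 0, 0, 0, 0, 0, 0.4, 0, 0, 0, 0, 0, 0, 0.4],
)

```text
clock: 24.58
position: [0.591, 0.3776, 0.1841]
ee_rot: [-0.025, 1.0, 0.0, 0.0]
ft_force: [-0.3, 0.4, -1.5]
grip_width: 0.61
grasp_force: 23.7
```

```bash
python3 -c "
from h import *
np.set_printoptions(precision=4,suppress=True)
p,R=tool();print(p)
im=shot('scene','s9.png')
for b in blobs(im,(3,130,80),(14,255,255),60):print(b[0],b[1],b[2],b[2][1]+b[2][3])
print(proj('scene',(.589,.38,.155)),proj('scene',(.589,.38,.0)))
print(tool()[0]);rows((*case(0,-.04,.21),.05+np.pi/2),(*case(0,-.04,.061),.05+np.pi/2))
"
```

```text
[0.591  0.3776 0.1841]
160 [197.2 120.7] [192 110  13  22] 132
226 [185. 182.] [178 173  14  20] 193
234 [247.1 193.2] [240 184  15  19] 203
351 [293.5 313.4] [276 293  35  42] 335
438 [269.5 330.7] [249 306  45  44] 350
[199.7096 125.0547] [203.3722 158.4663]
[0.5905 0.3774 0.1828]
[-0.  -0.1 -0. ] [ 0.0094 -0.5028 -0.027 ]
[-0.  -0.1 -0. ] [ 0.0092 -0.5028  0.122 ]
```

>>> play_rows(
  plan=[0, 0, 0, 0.001, -0.05, -0.027, 0.4, 0, 0, 0, 0.002, -0.11, -0.027, 0.4, 0, 0, 0, 0.003, -0.17, -0.027, 0.4, 0, 0, 0, 0.004, -0.23, -0.027, 0.4, 0, 0, 0, 0.005, -0.29, -0.027, 0.4, 0, 0, 0, 0.006, -0.35, -0.027, 0.4, 0, 0, 0, 0.007, -0.41, -0.027, 0.4, 0, 0, 0, 0.009, -0.46, -0.027, 0.4, 0, 0, 0, 0.009, -0.495, -0.027, 0.4, 0, 0, 0, 0.009, -0.503, -0.02, 0.4, 0, 0, 0, 0.009, -0.503, -0.02, 0.4, 0, 0, 0, 0.009, -0.503, 0.01, 0.4, 0, 0, 0, 0.009, -0.503, 0.045, 0.4, 0, 0, 0, 0.009, -0.503, 0.075, 0.4, 0, 0, 0, 0.009, -0.503, 0.095, 0.4, 0, 0, 0, 0.009, -0.503, 0.105, 0.4, 0, 0, 0, 0.009, -0.503, 0.112, 0.4, 0, 0, 0, 0.009, -0.503, 0.117, 0.4, 0, 0, 0, 0.009, -0.503, 0.119, 0.4, 0, 0, 0, 0.009, -0.503, 0.119, 0.4],
)

```text
clock: 27.12
position: [0.6081, -0.1248, 0.0651]
ee_rot: [-0.025, 1.0, 0.0, 0.001]
ft_force: [3.3, 2.7, 3.6]
grip_width: 0.61
grasp_force: 24.0
```

```bash
python3 -c "
from h import *
np.set_printoptions(precision=4,suppress=True)
o=status.get_obs();p,R=tool();print(p,o['ft_force'])
rows((*case(0,-.04,.060),.05+np.pi/2))
im=shot('top','t10.png')
for b in blobs(im,(125,80,40),(150,255,255),10): print(b[0],b[1],onz('top',*b[1],.03))
"
```

```text
[ 0.6081 -0.1248  0.0651] [3.2642 2.7442 3.5793]
[0.  0.1 0. ] [ 0.0019 -0.0004  0.0051]
190 [381.2 244.2] [ 0.4406 -0.3906  0.03  ]
```

>>> play_rows(
  plan=[0, 0, 0, 0.002, 0, 0.001, 0.4, 0, 0, 0, 0.002, 0, 0.002, 0.4, 0, 0, 0, 0.002, 0, 0.003, 0.4, 0, 0, 0, 0.002, 0, 0.004, 0.4, 0, 0, 0, 0.002, 0, 0.004, 0.4],
)

```text
clock: 27.8
position: [0.6075, -0.1243, 0.0621]
ee_rot: [-0.025, 1.0, 0.0, 0.003]
ft_force: [6.3, 4.9, 8.1]
grip_width: 0.611
grasp_force: 24.3
```

>>> play_rows(
  plan=[0, 0, 0, -0.002, 0.001, -0.002, 0.4, 0, 0, 0, -0.004, 0.002, -0.002, 0.4, 0, 0, 0, -0.004, 0.002, -0.002, 0.4, 0, 0, 0, -0.004, 0.002, -0.002, 0.4],
)

```text
clock: 28.3
position: [0.6084, -0.1236, 0.0619]
ee_rot: [-0.025, 1.0, -0.0, -0.001]
ft_force: [-0.3, -0.1, -0.5]
grip_width: 0.616
grasp_force: 23.6
```

>>> play_rows(
  plan=[0, 0, 0, 0, 0, 0.001, 0.4, 0, 0, 0, 0, 0, 0.002, 0.4, 0, 0, 0, 0, 0, 0.003, 0.4, 0, 0, 0, 0, 0, 0.003, 0.66, 0, 0, 0, 0, 0, 0.003, 0.72, 0, 0, 0, 0, 0, 0.003, 0.78, 0, 0, 0, 0, 0, 0.003, 0.78, 0, 0, 0, 0, 0, -0.02, 0.78, 0, 0, 0, 0, 0, -0.06, 0.78, 0, 0, 0, 0, 0, -0.11, 0.9, 0, 0, 0, 0.04, 0.05, -0.15, 1, 0, 0, 0, 0.06, 0.11, -0.15, 1, 0, 0, 0, 0.06, 0.11, -0.15, 1, 0, 0, 0, 0.06, 0.11, -0.15, 1],
)

```text
clock: 30.05
position: [0.5435, -0.0157, 0.2125]
ee_rot: [-0.026, 1.0, 0.0, 0.0]
ft_force: [-0.7, -0.6, 0.0]
grip_width: 0.994
grasp_force: 0.0
```

```bash
python3 -c "
from h import *
np.set_printoptions(precision=4,suppress=True)
p,R=tool();print(p)
im=shot('scene','s11.png')
for b in blobs(im,(3,130,80),(14,255,255),60):print(b[0],b[1],b[2])
print('seated proj',proj('scene',(*case(0,-.04)[:2],.054)))
rows((.450,.2265,.2,.05+np.pi/2),(.450,.2265,.045,.05+np.pi/2))
"
```

```text
[ 0.5435 -0.0157  0.2125]
227 [184.9 182. ] [178 173  14  20]
234 [247.2 193.2] [240 184  15  19]
294 [275.1 219.9] [267 209  17  22]
831 [281.4 322.8] [249 293  64  57]
seated proj [275.5125 220.5951]
[-0.  0. -0.] [0.0816 0.2479 0.0123]
[-0.  0. -0.] [0.0816 0.2479 0.1673]
```

>>> play_rows(
  plan=[0, 0, 0, 0.02, 0.06, 0.01, 1, 0, 0, 0, 0.04, 0.12, 0.012, 1, 0, 0, 0, 0.06, 0.18, 0.012, 1, 0, 0, 0, 0.082, 0.235, 0.012, 1, 0, 0, 0, 0.082, 0.248, 0.012, 1, 0, 0, 0, 0.082, 0.248, 0.012, 1, 0, 0, 0, 0.082, 0.248, 0.06, 1, 0, 0, 0, 0.082, 0.248, 0.11, 1, 0, 0, 0, 0.082, 0.248, 0.15, 1, 0, 0, 0, 0.082, 0.248, 0.167, 1, 0, 0, 0, 0.082, 0.248, 0.167, 1, 0, 0, 0, 0.082, 0.248, 0.167, 0.7, 0, 0, 0, 0.082, 0.248, 0.167, 0.4, 0, 0, 0, 0.082, 0.248, 0.167, 0.4, 0, 0, 0, 0.082, 0.248, 0.167, 0.4, 0, 0, 0, 0.082, 0.248, 0.167, 0.4, 0, 0, 0, 0.082, 0.248, 0.15, 0.4, 0, 0, 0, 0.082, 0.248, 0.1, 0.4, 0, 0, 0, 0.082, 0.248, 0.05, 0.4, 0, 0, 0, 0.082, 0.248, 0.012, 0.4],
)

```text
clock: 32.6
position: [0.4497, 0.2273, 0.204]
ee_rot: [-0.025, 1.0, 0.001, 0.001]
ft_force: [1.4, 0.8, -1.1]
grip_width: 0.608
grasp_force: 23.8
```

>>> play_rows(
  plan=[0, 0, 0, 0, 0, 0, 0.4, 0, 0, 0, 0, 0, 0, 0.4],
)

```text
clock: 32.85
position: [0.449, 0.2271, 0.2004]
ee_rot: [-0.025, 1.0, 0.0, -0.0]
ft_force: [-0.6, 0.2, -1.0]
grip_width: 0.615
grasp_force: 23.8
```

```bash
python3 -c "
from h import *
np.set_printoptions(precision=4,suppress=True)
im=shot('scene','s12.png')
for b in blobs(im,(3,130,80),(14,255,255),60):print(b[0],b[1],b[2],b[2][1]+b[2][3])
print(tool()[0],proj('scene',(.45,.2265,.155)),proj('scene',(.45,.2265,0)));rows((*case(0.001,-.12,.21),.05+np.pi/2),(*case(0.001,-.12,.061),.05+np.pi/2))
print(status.get_obs()['joint_pos'])"
```

```text
171 [177.3 147. ] [172 135  15  23] 158
229 [247.3 193.1] [240 184  15  19] 203
291 [275.1 219.9] [267 209  17  22] 231
143 [285.5 301.8] [276 293  20  20] 313
703 [279.4 326.7] [249 305  64  46] 351
[0.4488 0.227  0.1997] [181.5785 154.8055] [186.9473 189.8057]
[-0.  -0.1 -0. ] [-0.1408 -0.4397 -0.0102]
[-0.  -0.1 -0. ] [-0.1409 -0.4396  0.1388]
[-0.8778  0.0894  0.3384  1.8559 -0.0318  1.2027  1.0914]
```

>>> play_rows(
  plan=[0, 0, 0, -0.015, -0.05, -0.012, 0.4, 0, 0, 0, -0.035, -0.11, -0.012, 0.4, 0, 0, 0, -0.055, -0.165, -0.012, 0.4, 0, 0, 0, -0.075, -0.22, -0.012, 0.4, 0, 0, 0, -0.095, -0.275, -0.012, 0.4, 0, 0, 0, -0.115, -0.33, -0.012, 0.4, 0, 0, 0, -0.13, -0.385, -0.012, 0.4, 0, 0, 0, -0.1415, -0.43, -0.012, 0.4, 0, 0, 0, -0.1415, -0.4385, -0.012, 0.4, 0, 0, 0, -0.1415, -0.4385, -0.012, 0.4, 0, 0, 0, -0.1415, -0.4385, 0.02, 0.4, 0, 0, 0, -0.1415, -0.4385, 0.055, 0.4, 0, 0, 0, -0.1415, -0.4385, 0.085, 0.4, 0, 0, 0, -0.1415, -0.4385, 0.107, 0.4, 0, 0, 0, -0.1415, -0.4385, 0.12, 0.4, 0, 0, 0, -0.1415, -0.4385, 0.128, 0.4, 0, 0, 0, -0.1415, -0.4385, 0.132, 0.4, 0, 0, 0, -0.1415, -0.4385, 0.134, 0.4, 0, 0, 0, -0.1415, -0.4385, 0.135, 0.4, 0, 0, 0, -0.1415, -0.4385, 0.135, 0.4],
)

```text
clock: 35.4
position: [0.6126, -0.2037, 0.0655]
ee_rot: [-0.025, 1.0, 0.0, 0.0]
ft_force: [-0.6, 0.8, -0.9]
grip_width: 0.614
grasp_force: 23.8
```

```bash
python3 -c "
from h import *
np.set_printoptions(precision=4,suppress=True)
o=status.get_obs();p,R=tool();print(p,o['ft_force'])
rows((*case(0,-.12,.060),.05+np.pi/2))"
```

```text
[ 0.6126 -0.2037  0.0655] [-0.5961  0.8416 -0.9289]
[ 0.  0. -0.] [ 0.0024 -0.0014  0.0055]
```

>>> play_rows(
  plan=[0, 0, 0, 0.001, -0.0005, 0.001, 0.4, 0, 0, 0, 0.001, -0.0005, 0.002, 0.4, 0, 0, 0, 0.001, -0.0005, 0.003, 0.4, 0, 0, 0, 0.001, -0.0005, 0.004, 0.4, 0, 0, 0, 0.001, -0.0005, 0.0045, 0.4, 0, 0, 0, 0.001, -0.0005, 0.0045, 0.4],
)

```text
clock: 36.15
position: [0.612, -0.2038, 0.0611]
ee_rot: [-0.025, 1.0, 0.0, 0.0]
ft_force: [2.7, 3.4, 3.9]
grip_width: 0.616
grasp_force: 24.2
```

>>> play_rows(
  plan=[0, 0, 0, -0.001, 0.001, 0, 0.4, 0, 0, 0, -0.001, 0.001, 0.001, 0.4, 0, 0, 0, -0.001, 0.001, 0.001, 0.66, 0, 0, 0, -0.001, 0.001, 0.001, 0.72, 0, 0, 0, -0.001, 0.001, 0.001, 0.78, 0, 0, 0, -0.001, 0.001, 0.001, 0.78, 0, 0, 0, -0.001, 0.001, -0.02, 0.78, 0, 0, 0, -0.001, 0.001, -0.06, 0.78, 0, 0, 0, -0.001, 0.001, -0.11, 0.9, 0, 0, 0, 0.06, 0.001, -0.15, 1, 0, 0, 0, 0.12, 0.04, -0.2, 0.5, 0, 0, 0, 0.12, 0.08, -0.25, 0.5, 0, 0, 0, 0.12, 0.08, -0.25, 0.5, 0, 0, 0, 0.12, 0.08, -0.25, 0.5],
)

```text
clock: 37.9
position: [0.4881, -0.1296, 0.3137]
ee_rot: [-0.026, 1.0, 0.001, 0.003]
ft_force: [-0.0, -0.4, 0.4]
grip_width: 0.502
grasp_force: 0.0
```

```bash
python3 -c "
from h import *
np.set_printoptions(precision=4,suppress=True)
p,R=tool();print(p)
im=shot('scene','s14.png');im2=shot('top','t14.png')
for b in blobs(im,(3,130,80),(14,255,255),60):print(b[0],b[1],b[2])
print('seated proj',proj('scene',(*case(0,-.12)[:2],.054)))
for b in blobs(im2,(125,80,40),(150,255,255),10): print(b[0],b[1],onz('top',*b[1],.03))
cv2.imwrite('pics/s14.png',np.hstack([cv2.resize(im[130:270,180:320],(400,400)),cv2.resize(im2[130:270,220:360],(400,400))]))"
```

```text
[ 0.4881 -0.1296  0.3137]
231 [247.2 193.1] [240 184  15  19]
291 [275.1 219.9] [267 209  17  22]
315 [291.1 235.2] [283 224  17  23]
883 [280.7 323.1] [249 293  64  57]
seated proj [291.3097 235.8653]
195 [381.  244.2] [ 0.4407 -0.3899  0.03  ]
```

View pics/s14.png

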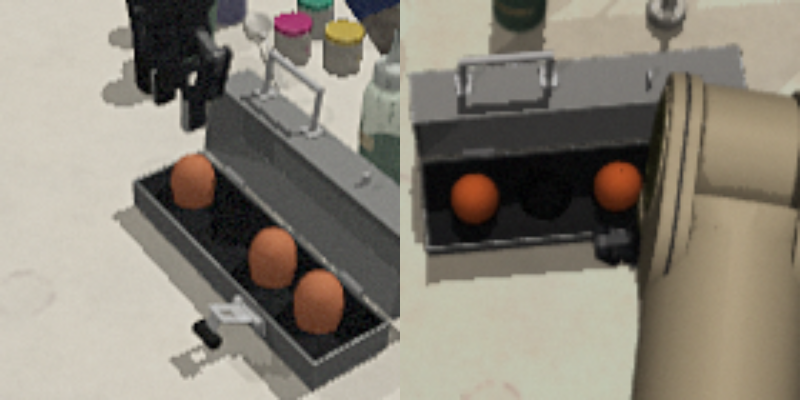

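All three eggs sit in pockets 4, 2 and 1, the hasp is down and the brush is in its dish. Now I'll shut the lid.

```bash
python3 -c "
from h import *
np.set_printoptions(precision=4,suppress=True)
T=(.7095,-.005)
rows((*T,.30,.05),(*T,.197,.05))"
```

```text
[ 0.1  0.  90. ] [-0.2279  0.1148  0.0113]
[ 0.1  0.  90. ] [-0.2278  0.1148  0.1143]
```

>>> play_rows(
  plan=[0, 0, 10, -0.05, 0.025, 0.01, 0.5, 0, 0, 20, -0.1, 0.05, 0.01, 0.5, 0, 0, 30, -0.14, 0.075, 0.01, 0.5, 0, 0, 40, -0.18, 0.095, 0.01, 0.5, 0, 0, 50, -0.21, 0.11, 0.01, 0.5, 0, 0, 60, -0.228, 0.115, 0.01, 0.5, 0, 0, 70, -0.228, 0.115, 0.01, 0.5, 0, 0, 80, -0.228, 0.115, 0.01, 0.5, 0, 0, 90, -0.228, 0.115, 0.01, 0.5, 0, 0, 90, -0.228, 0.115, 0.01, 0.5, 0, 0, 90, -0.228, 0.115, 0.06, 0.5, 0, 0, 90, -0.228, 0.115, 0.1, 0.5, 0, 0, 90, -0.228, 0.115, 0.113, 0.5, 0, 0, 90, -0.228, 0.115, 0.113, 0.5, 0, 0, 90, -0.228, 0.115, 0.113, 0, 0, 0, 90, -0.228, 0.115, 0.113, 0, 0, 0, 90, -0.228, 0.115, 0.113, 0, 0, 0, 90, -0.228, 0.115, 0.113, 0, 0, 0, 90, -0.228, 0.115, 0.113, 0],
  squeeze=30,
)

```text
clock: 40.38
position: [0.7106, -0.0043, 0.1994]
ee_rot: [0.689, 0.725, 0.001, 0.001]
ft_force: [1.7, -0.9, 5.6]
grip_width: 0.101
grasp_force: 29.5
```

```bash
python3 -c "
from h import *
np.set_printoptions(precision=4,suppress=True)
o=status.get_obs();p,R=tool();print(p,o['ft_force'],o['grip_width'])
H=np.array(case(.052,.075,.046));r=np.hypot(159,40)/1000;a0=np.arctan2(40,159)
g=p+[0,0,.005];d=g-H;print('theta est',np.arctan2(d[2],-d[0])-a0,np.hypot(d[0],d[2]),r)
for th in (1.6,1.45,1.3,1.15,1,.85,.7,.55,.4,.28,.18,.1,.05,.02,0,-.01):
    X=np.array(case(.052-r*np.cos(a0+th),.075,.046+r*np.sin(a0+th)-.005))
    print(th,np.round(R.inv().apply(X-p),4))"
```

```text
[ 0.7106 -0.0043  0.1994] [ 1.7382 -0.9013  5.648 ] 0.10051933456313938
theta est 1.676307546982688 0.16872260098552133 0.16395426191471815
1.6 [-0.0006 -0.0136  0.0006]
1.45 [-0.0006 -0.0377 -0.0044]
1.3 [-0.0006 -0.0622 -0.0057]
1.15 [-0.0006 -0.0867 -0.0033]
1 [-0.0006 -0.1105  0.0026]
0.85 [-0.0006 -0.1332  0.0121]
0.7 [-0.0006 -0.1542  0.0249]
0.55 [-0.0006 -0.173   0.0407]
0.4 [-0.0006 -0.1893  0.0591]
0.28 [-0.0006 -0.2002  0.0754]
0.18 [-0.0006 -0.2078  0.0899]
0.1 [-0.0006 -0.2128  0.1021]
0.05 [-0.0006 -0.2154  0.1098]
0.02 [-0.0006 -0.2168  0.1146]
0 [-0.0006 -0.2176  0.1177]
-0.01 [-0.0006 -0.218   0.1193]
```

>>> play_rows(
  plan=[0, 0, 0, 0, -0.0136, -0.002, 0, 0, 0, 0, 0, -0.0377, -0.007, 0, 0, 0, 0, 0, -0.062, -0.0085, 0, 0, 0, 0, 0, -0.0867, -0.006, 0, 0, 0, 0, 0, -0.11, 0, 0, 0, 0, 0, 0, -0.133, 0.009, 0, 0, 0, 0, 0, -0.154, 0.022, 0, 0, 0, 0, 0, -0.173, 0.038, 0, 0, 0, 0, 0, -0.189, 0.056, 0, 0, 0, 0, 0, -0.2, 0.072, 0, 0, 0, 0, 0, -0.2075, 0.087, 0, 0, 0, 0, 0, -0.2125, 0.099, 0, 0, 0, 0, 0, -0.215, 0.107, 0, 0, 0, 0, 0, -0.217, 0.112, 0, 0, 0, 0, 0, -0.2175, 0.115, 0, 0, 0, 0, 0, -0.2175, 0.117, 0, 0, 0, 0, 0, -0.2175, 0.117, 0, 0, 0, 0, 0, -0.2175, 0.117, 0],
)

```text
clock: 42.62
position: [0.4929, -0.0155, 0.0823]
ee_rot: [0.69, 0.724, 0.0, -0.0]
ft_force: [-11.8, -4.3, 31.1]
grip_width: 0.104
grasp_force: 34.2
```

```bash
python3 -c "
from h import *
np.set_printoptions(precision=4,suppress=True)
o=status.get_obs();p,R=tool();print(p,o['ft_force'],o['grip_width'])
im=shot('scene','s15.png');im2=shot('top','t15.png')
cv2.imwrite('pics/s15.png',np.hstack([cv2.resize(im[130:270,180:320],(400,400)),cv2.resize(im2[130:270,220:360],(400,400))]))"
```

```text
[ 0.4929 -0.0155  0.0823] [-11.8229  -4.3233  31.1116] 0.10361580606681
```

View pics/s15.png

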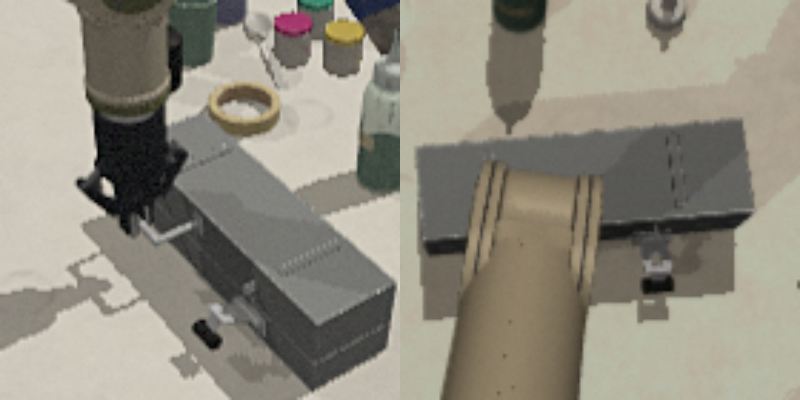

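The lid is shut and the hasp still down, with the knob at about (207,333). I'll release the bar and go to the knob.

```bash
python3 -c "
from h import *
rows((.4965,-.165,.18,.05),(.4965,-.165,.028,.05-np.pi/2))"
```

```text
[-0.  -0.1 -0.1] [-0.1494 -0.0037 -0.0978]
[-0.1 -0.  89.9] [-0.1496 -0.0037  0.0542]
```

>>> play_rows(
  plan=[0, 0, 0, 0, 0, -0.003, 0, 0, 0, 0, 0, 0, -0.003, 0.5, 0, 0, 0, 0, 0, -0.003, 0.5, 0, 0, 0, 0, 0, -0.003, 0.5, 0, 0, 0, 0, 0, -0.05, 0.5, 0, 0, 0, 0, 0, -0.1, 0.5, 0, 0, 10, -0.05, -0.004, -0.1, 0.7, 0, 0, 20, -0.1, -0.004, -0.1, 1, 0, 0, 30, -0.14, -0.004, -0.1, 1, 0, 0, 40, -0.149, -0.004, -0.1, 1, 0, 0, 50, -0.149, -0.004, -0.1, 1, 0, 0, 60, -0.149, -0.004, -0.1, 1, 0, 0, 70, -0.149, -0.004, -0.1, 1, 0, 0, 80, -0.149, -0.004, -0.1, 1, 0, 0, 90, -0.149, -0.004, -0.1, 1, 0, 0, 90, -0.149, -0.004, -0.1, 1, 0, 0, 90, -0.149, -0.004, -0.08, 1, 0, 0, 90, -0.149, -0.004, -0.03, 1],
)

```text
clock: 44.98
position: [0.4973, -0.1636, 0.1103]
ee_rot: [1.0, 0.027, 0.002, -0.0]
ft_force: [1.0, 0.6, -0.0]
grip_width: 0.995
grasp_force: 0.0
```

```bash
python3 -c "
from h import *
np.set_printoptions(precision=4,suppress=True)
im=shot('scene','s16.png')
p,R=tool();print(p)
rows((.4965,-.165,.028,.05-np.pi/2))
for d in (-7,5,17,29,41,51,57,60,62):
    a=np.radians(d);b=np.radians(-7);dl=.052*np.array([-np.cos(a)+np.cos(b),0,np.sin(a)-np.sin(b)])
    print(d,np.round(dl,4))"
```

```text
[ 0.4931 -0.1622  0.1038]
[-0.1  0.3  0.2] [0.0037 0.0032 0.0757]
-7 [0. 0. 0.]
5 [-0.0002  0.      0.0109]
17 [0.0019 0.     0.0215]
29 [0.0061 0.     0.0315]
41 [0.0124 0.     0.0405]
51 [0.0189 0.     0.0467]
57 [0.0233 0.     0.0499]
60 [0.0256 0.     0.0514]
62 [0.0272 0.     0.0523]
```

>>> play_rows(
  plan=[0, 0, 0, 0.003, 0.002, 0.04, 1, 0, 0, 0, 0.003, 0.002, 0.072, 1, 0, 0, 0, 0.003, 0.002, 0.074, 1, 0, 0, 0, 0.003, 0.002, 0.074, 1, 0, 0, 0, 0.003, 0.002, 0.074, 0, 0, 0, 0, 0.003, 0.002, 0.074, 0, 0, 0, 0, 0.003, 0.002, 0.074, 0, 0, 0, 0, 0.003, 0.002, 0.074, 0, 0, 0, 0, 0.003, 0.002, 0.074, 0],
  squeeze=25,
)

```text
clock: 46.15
position: [0.4991, -0.1643, 0.0368]
ee_rot: [1.0, 0.025, -0.0, -0.001]
ft_force: [-1.4, 6.3, 3.6]
grip_width: 0.391
grasp_force: 30.9
```

>>> play_rows(
  plan=[0, 0, 0, 0, 0, 0, 0.6, 0, 0, 0, 0, 0, 0, 0.6, 0, 0, 0, -0.002, 0, 0.008, 0.6, 0, 0, 0, -0.002, 0, 0.008, 0.6, 0, 0, 0, -0.002, 0, 0.008, 0, 0, 0, 0, -0.002, 0, 0.008, 0, 0, 0, 0, -0.002, 0, 0.008, 0, 0, 0, 0, -0.002, 0, 0.008, 0],
)

```text
clock: 47.15
position: [0.4965, -0.1644, 0.0284]
ee_rot: [1.0, 0.025, -0.001, -0.001]
ft_force: [-2.3, 5.3, 0.5]
grip_width: 0.393
grasp_force: 29.4
```

```bash
python3 -c "
from h import *
print(tool()[0],status.get_obs()['ft_force'])
w=[]
for d in (5,17,29,41,51,57,60,62):
    a=np.radians(d); X=case(-.0615-.052*np.cos(a),-.075,.038+.052*np.sin(a)-.005); w.append((*X,.05-np.pi/2))
rows(*w)"
```

```text
[ 0.49652946 -0.16441547  0.0284227 ] [-2.27338573  5.34628209  0.51117541]
[-0.1  0.1  0. ] [-0.0018  0.0014 -0.0091]
[-0.1  0.1  0. ] [ 0.0003  0.0014 -0.0198]
[-0.1  0.1  0. ] [ 0.0045  0.0014 -0.0298]
[-0.1  0.1  0. ] [ 0.0107  0.0013 -0.0387]
[-0.1  0.1  0. ] [ 0.0172  0.0013 -0.045 ]
[-0.1  0.1  0. ] [ 0.0216  0.0013 -0.0482]
[-0.1  0.1  0. ] [ 0.024   0.0013 -0.0496]
[-0.1  0.1  0. ] [ 0.0256  0.0013 -0.0505]
```

Exactly where it was released earlier. Now I'll swing it up, pressing slightly past the end.

>>> play_rows(
  plan=[0, 0, 0, -0.001, 0.001, -0.009, 0, 0, 0, 0, 0.0005, 0.001, -0.02, 0, 0, 0, 0, 0.005, 0.001, -0.03, 0, 0, 0, 0, 0.011, 0.001, -0.039, 0, 0, 0, 0, 0.0175, 0.001, -0.0455, 0, 0, 0, 0, 0.022, 0.001, -0.049, 0, 0, 0, 0, 0.0245, 0.001, -0.051, 0, 0, 0, 0, 0.028, 0.001, -0.052, 0, 0, 0, 0, 0.029, 0.001, -0.052, 0, 0, 0, 0, 0.029, 0.001, -0.052, 0],
)

```text
clock: 48.4
position: [0.5236, -0.1631, 0.08]
ee_rot: [1.0, 0.025, -0.003, -0.003]
ft_force: [-10.6, 10.4, 8.3]
grip_width: 0.392
grasp_force: 27.2
```

```bash
python3 -c "
from h import *
o=status.get_obs();print(o['position'],o['ft_force'],o['grip_width'])"
```

```text
[ 0.52363743 -0.16306694  0.08003694] [-10.61019778  10.41521154   8.32991775] 0.3918643027069144
```

>>> play_rows(
  plan=[0, 0, 0, 0.001, 0, 0, 0, 0, 0, 0, 0, 0, 0, 0.6, 0, 0, 0, 0, 0, 0, 0.8, 0, 0, 0, 0, 0, 0, 0.8, 0, 0, 0, 0, 0, -0.05, 0.8, 0, 0, 0, 0, 0, -0.1, 0.8, 0, 0, 0, -0.02, -0.05, -0.15, 1, 0, 0, 0, -0.04, -0.11, -0.2, 1, 0, 0, 0, -0.04, -0.17, -0.2, 1, 0, 0, 0, -0.04, -0.22, -0.2, 1, 0, 0, 0, -0.04, -0.28, -0.2, 1, 0, 0, 0, -0.04, -0.34, -0.2, 1, 0, 0, 0, -0.04, -0.34, -0.2, 1, 0, 0, 0, -0.04, -0.34, -0.2, 1],
)

```text
clock: 50.15
position: [0.4686, 0.1748, 0.2806]
ee_rot: [1.0, 0.027, 0.0, 0.001]
ft_force: [0.6, -0.7, 0.1]
grip_width: 1.005
grasp_force: 0.0
```

```bash
python3 -c "
from h import *
print(tool()[0])
im=shot('scene','s18.png');im2=shot('top','t18.png')
for b in blobs(im2,(125,80,40),(150,255,255),10): print(b[0],b[1],onz('top',*b[1],.03))
for nm,i,r in(('scene',im,(205,245,245,290)),('top',im2,(205,235,300,325))):
  for f in (i,cv2.imread(nm+'_raw.png')):
    m=cv2.cvtColor(f,cv2.COLOR_BGR2GRAY)[r[0]:r[1],r[2]:r[3]]<28
    n,l,s,c=cv2.connectedComponentsWithStats(m.astype('uint8'));print(nm,[(s[k][4],c[k].round(1)) for k in range(1,n) if s[k][4]>12])
a=cv2.imread('scene_raw.png')
cv2.imwrite('pics/s18.png',np.hstack([cv2.resize(x[130:270,190:330],(400,400)) for x in(im,a)]))"
```

```text
[0.46858611 0.17484043 0.28058981]
187 [382.8 262.4] [ 0.38366297 -0.38968641  0.03      ]
scene [(np.int32(31), array([14.3, 28.5]))]
scene [(np.int32(39), array([13.7, 27.8]))]
top [(np.int32(25), array([18.5,  3.9])), (np.int32(46), array([11.1, 14.3]))]
top [(np.int32(23), array([4.2, 4.2])), (np.int32(45), array([18.4,  3.4])), (np.int32(47), array([11.1, 14.4]))]
```

View pics/s18.png

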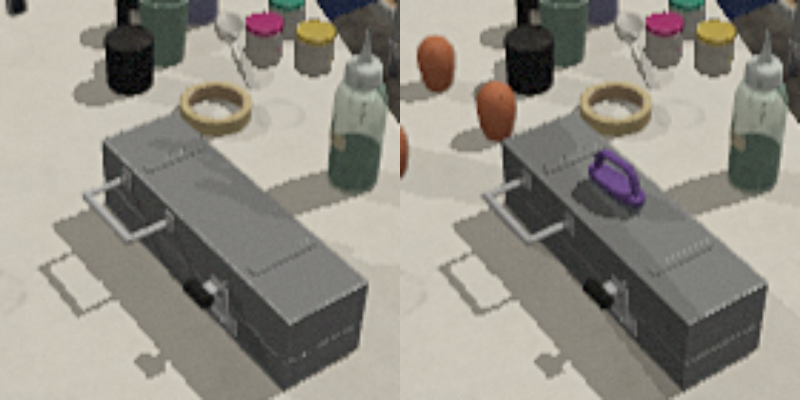

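The hasp and lid match the original shut state, with the knob within 1 px in both views. The brush has been knocked to about x .384, outside its dish, so I'll measure it and put it back.

```bash
python3 -c "
from h import *
np.set_printoptions(precision=4,suppress=True)
a=cv2.imread('s18.png');t=cv2.imread('t18.png')
bs=blobs(a,(125,80,40),(150,255,255),10);bt=blobs(t,(125,80,40),(150,255,255),10)
print([(b[0],b[1],b[2]) for b in bs],[(b[0],b[1],b[2]) for b in bt]);print(tri(bs[0][1],bt[0][1]))
for b in bt: print(np.array([onz('top',*q,.04) for q in cv2.boxPoints(cv2.minAreaRect(np.argwhere(b[3])[:,::-1].astype(np.float32)))]))
cv2.imwrite('pics/b.png',np.hstack([cv2.resize(a[280:370,230:340],(440,360)),cv2.resize(t[210:285,345:420],(360,360))]))"
```

```text
[(np.int32(331), array([260.9, 326.4]), array([248, 312,  26,  27], dtype=int32))] [(np.int32(187), array([382.8, 262.4]), array([370, 257,  26,  14], dtype=int32))]
[ 0.3845 -0.3929  0.0202]
[[ 0.4013 -0.3482  0.04  ]
 [ 0.3984 -0.4266  0.04  ]
 [ 0.3586 -0.4221  0.04  ]
 [ 0.3615 -0.3443  0.04  ]]
```

View pics/b.png

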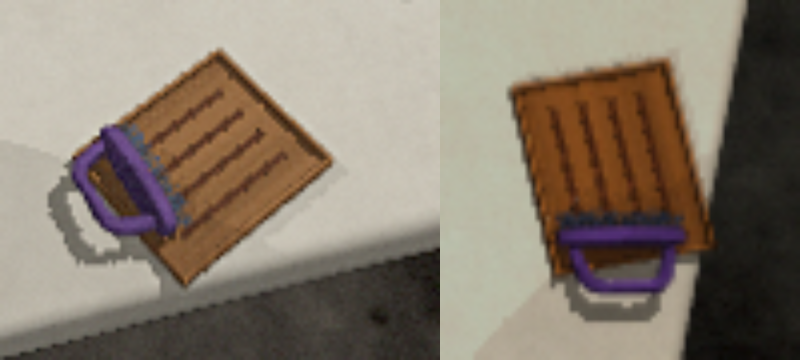

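```bash
python3 -c "
from h import *
np.set_printoptions(precision=4,suppress=True)
S=lambda u,v:((u+.5)/4-.5+230,(v+.5)/4-.5+280)
T=lambda u,v:((u-440+.5)/4.8-.5+345,(v+.5)/4.8-.5+210)
print('bristle ends',tri(S(128,127),T(683,215)),tri(S(180,220),T(562,213)))
print('plate ends',tri(S(105,132),T(683,236)),tri(S(168,228),T(562,236)))
print('mid bristle top',onz('top',*T(622,213),.02),onz('top',*T(622,213),.035))
dc=[onz('top',*T(*q),.01) for q in((512,90),(668,60),(712,248),(555,275))];print(dc,np.mean(dc,0))
dc=[onz('scene',*S(*q),.01) for q in((75,155),(220,52),(332,160),(187,285))];print(np.mean(dc,0))"
```

```text
bristle ends [ 0.3921 -0.4034  0.1   ] [ 0.4259 -0.3846 -0.0733]
plate ends [ 0.3784 -0.4009  0.103 ] [ 0.4127 -0.3842 -0.0733]
mid bristle top [ 0.4105 -0.3947  0.02  ] [ 0.4095 -0.39    0.035 ]
[array([ 0.4961, -0.3319,  0.01  ]), array([ 0.5127, -0.44  ,  0.01  ]), array([ 0.3859, -0.4555,  0.01  ]), array([ 0.3722, -0.3491,  0.01  ])] [ 0.4417 -0.3941  0.01  ]
[ 0.4418 -0.3978  0.01  ]
```

The brush lies on its side. Its bristle ends are about 32 mm from the dish centre, but the handle hangs over the front rim. I'll lift it properly into the dish.

```bash
python3 -c "
from h import *
rows((.383,-.393,.2,-.04),(.383,-.393,.025,-.04))"
```

```text
[  0.    0.  -84.9] [-0.1139  0.5594  0.0811]
[  0.    0.  -84.9] [-0.1139  0.5593  0.2561]
```

>>> play_rows(
  plan=[0, 0, -10, -0.01, 0.06, 0.01, 1, 0, 0, -20, -0.02, 0.12, 0.02, 1, 0, 0, -30, -0.03, 0.18, 0.03, 1, 0, 0, -40, -0.045, 0.24, 0.04, 1, 0, 0, -50, -0.06, 0.3, 0.05, 1, 0, 0, -60, -0.07, 0.36, 0.06, 1, 0, 0, -70, -0.085, 0.42, 0.07, 1, 0, 0, -80, -0.1, 0.48, 0.08, 1, 0, 0, -85, -0.11, 0.53, 0.08, 1, 0, 0, -85, -0.114, 0.559, 0.08, 1, 0, 0, -85, -0.114, 0.559, 0.08, 1, 0, 0, -85, -0.114, 0.559, 0.08, 1, 0, 0, -85, -0.114, 0.559, 0.13, 1, 0, 0, -85, -0.114, 0.559, 0.18, 1, 0, 0, -85, -0.114, 0.559, 0.2, 1, 0, 0, -85, -0.114, 0.559, 0.2, 1],
  squeeze=22,
)

```text
clock: 52.25
position: [0.3192, -0.3259, 0.144]
ee_rot: [0.72, 0.694, 0.0, 0.022]
ft_force: [1.8, -0.5, 0.4]
grip_width: 0.998
grasp_force: 0.0
```

```bash
python3 -c "
from h import *
rows((.383,-.393,.025,-.04));print(tool()[0])"
```

```text
[1.8 1.7 0.2] [-0.0611  0.0623  0.123 ]
[ 0.31923585 -0.32588984  0.14404949]
```

>>> play_rows(
  plan=[0, 0, 0, 0, 0, 0, 1, 0, 0, 0, -0.02, 0.02, 0, 1, 0, 0, 0, -0.04, 0.04, 0, 1, 0, 0, 0, -0.06, 0.06, 0, 1, 0, 0, 0, -0.06, 0.06, 0, 1, 0, 0, 0, -0.06, 0.06, 0, 1],
)

```text
clock: 53.0
position: [0.3409, -0.3515, 0.1771]
ee_rot: [0.719, 0.693, 0.0, 0.045]
ft_force: [-0.3, -0.4, -0.3]
grip_width: 0.998
grasp_force: 0.0
```

```bash
python3 -c "
from h import *
print(tool()[0],status.get_obs()['joint_pos'].round(2));rows((.383,-.393,.12,-.04),(.383,-.393,.025,-.04))"
```

```text
[ 0.34092953 -0.35151421  0.17706558] [-0.87 -0.5   1.34  2.02  0.55  1.21  0.23]
[3.7 3.6 0.1] [-0.0362  0.0397  0.0621]
[3.7 3.6 0.1] [-0.0303  0.0335  0.1568]
```

The arm is at its joint limits here (j2 and j3), so I'll back away along the way it came and recheck the brush. It already seems to be within its 50 mm tolerance.

>>> play_rows(
  plan=[0, 0, 0, 0, -0.03, -0.03, 1, 0, 0, 0, 0.04, -0.06, -0.06, 1, 0, 0, 0, 0.1, -0.03, -0.09, 1, 0, 0, 0, 0.16, 0.0, -0.09, 1, 0, 0, 0, 0.22, 0.03, -0.09, 1, 0, 0, 0, 0.28, 0.06, -0.09, 1, 0, 0, 0, 0.34, 0.07, -0.09, 1, 0, 0, 0, 0.4, 0.07, -0.09, 1, 0, 0, 0, 0.46, 0.07, -0.09, 1, 0, 0, 0, 0.52, 0.07, -0.09, 1, 0, 0, 0, 0.56, 0.07, -0.09, 1, 0, 0, 0, 0.56, 0.07, -0.09, 1, 0, 0, 0, 0.56, 0.07, -0.09, 1],
)

```text
clock: 54.62
position: [0.4271, 0.2095, 0.2359]
ee_rot: [0.72, 0.693, -0.001, 0.045]
ft_force: [0.5, -0.5, -0.4]
grip_width: 1.004
grasp_force: 0.0
```

```bash
python3 -c "
from h import *
np.set_printoptions(precision=4,suppress=True)
print(tool()[0],status.get_obs()['joint_pos'])
a=shot('scene','s20.png');t=shot('top','t20.png')
for n,im,r in(('scene',a,(290,365,240,325)),('top',t,(215,280,355,410))):
  b=blobs(im,(125,80,40),(150,255,255),10);print(n,[(x[0],x[1]) for x in b])
  h=cv2.cvtColor(im,cv2.COLOR_BGR2HSV);m=cv2.inRange(h,np.array([85,25,40]),np.array([124,200,160]))  # bluish bristles
  k=np.zeros_like(m);k[r[0]:r[1],r[2]:r[3]]=1;ys,xs=np.nonzero(m*k)
  print(len(xs),[onz(n,xs.mean(),ys.mean(),z) for z in(.02,.035)])
"
```

```text
[0.4271 0.2095 0.2359] [-0.8197 -0.0172  0.2036  1.8838  0.0979  1.2636 -0.6827]
scene [(np.int32(328), array([261. , 326.3]))]
35 [array([ 0.4078, -0.3942,  0.02  ]), array([ 0.4026, -0.4016,  0.035 ])]
top [(np.int32(188), array([382.8, 262.5]))]
24 [array([ 0.4062, -0.3924,  0.02  ]), array([ 0.4052, -0.3877,  0.035 ])]
```

Both views put the bristle side (the underside) about 35 mm from the dish centre and low, inside the 50 mm rule, and the brush is at rest. Handing in.

```bash
python3 -c "
from workcell import manip
print(manip.hand_in())"
```

```text
the job is handed in; nothing more can be done
None
```

I handed the job in, and no verdict came back: the three eggs stand in pockets 1, 2 and 4, the lid is shut, the hasp is back over the catch, and I never touched the tape or jar; the brush got knocked onto its side with its handle over the dish's front rim, about 35 mm from centre (limit 50), and I left it there because the arm hit its joint limits trying to lift it back in.

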